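# Clip the dryer-holder arm onto its pivot pin

## Robot

A 6-joint arm with a two-finger parallel gripper is mounted at the origin on the work surface. World frame = base frame: x ahead of the robot, y to its left, z up, the work surface at z = 0. Lengths are in mm, angles in rad, forces in N, time in s.
With the tool pointing down it reaches from about 425 to 925 mm from the base axis. Payload 12.5 kg.
Tool frame: the origin (TCP) lies at the very end of the fingers, on their centre line; the grasp point (between the pads) lies 19 mm behind it (manip.grip_depth is the distance from the TCP to the grasp point, in mm); x points along the fingers, z is the direction in which the jaws open and shut, and the axes are right-handed (so a half turn about x gives the same grasp; the last joint's range is limited). The gripper opens to 85 mm and grips with 20 to 120 N. Pads are 22 mm wide; open, the fingers measure 114 mm over their backs; the gripper's body (76 mm by 85 mm) begins 54 mm behind the grasp point. The pads swing forward as they close: fully open they stand 13 mm farther back than shut.
Start: joints at [1.011, 0.491, 1.559, -0, 1.092, -0.106], TCP at [273.976, 561.767, 231.327] pointing down, gripper open.
Joint ranges: [-3.1, 3.1], [-0.84, 2.19], [0.05, 2.79], [-1.13, 4.28], [0.06, 2.93], [-2.69, 2.69]. Speed limits (rad/s): [2.22, 2.22, 2.79, 3.14, 3.14, 3.14].

## Interface

Orientations are given as a rotation vector (axis times angle).
In Python, from station import manip, cams, order, trace, tip_of gives the robot as it stands.
- The arm moves only by the tool move_arm, never from a script. Its argument "steps" is a list that holds one entry, the list of rows, each a list of 7 numbers: the turn, a rotation vector about the world's x, y, z in degrees, then the shift along the world's x, y, z in mm, then the finger opening in mm, from 0 to 85.4. A call has 1 to 10 rows; each row shifts and turns the pose as measured when the row begins; what a row does not reach is not made up. A row lasts 1/10 s, in which the tool goes at most 50 mm and 8.59 degrees, less where a joint would pass 70% of its speed; a pose out of reach is approached as far as the arm can. A call with a gripper value outside its range is refused whole. The fingers move at their own pace and stop on an object; the grip force is fixed at half the most. Time passes only in rows, so rows that do not move let the fingers close. It gives the time, the measured TCP pose, the force and the opening at its end, in the units of the state.
- manip.get_state(): the state, without advancing time (a new reading comes with each control period).
- cams.capture(name): name is "scene" or "side" or "wrist"; returns a dict with "color" (400x640x3 uint8, red, green, blue), "vfov" (degrees; the focal length in pixels is half the picture's height over the tangent of half this angle, whatever the lens; pixels are square), "cx", "cy" (the principal point, pixels), "position" and "orientation" of the camera in the world; the wrist camera has in their place "mount" (4x4, takes a point from camera to tool coordinates, whose origin is the TCP and whose axes are the tool frame's). Camera axes: x right, y down, z forward; pixel columns grow to the right and rows downward; lengths in mm; the calibration is good to about 2 mm. A picture is of the moment at which its call begins: read the wrist's pose just before it. There is no depth.
- order.close_job(): hands the job in, once; it reports no verdict.
Trained networks look in a picture, given as the dict that the camera call returned (one of the last four; its "shot" number tells which), for a name from the list of things; names that differ only in an ending like _2 or _b are one class to them, and where a whole thing is asked for, a point or a joint stands for the part that bears it (a point fixed in the world has none). Each returns a list of dicts, best first, with "p" (0 to 1); they miss things now and then, are a little off and sometimes report something else, mostly with a low value. They report only what shows in the picture. A call takes as long as a camera call. They do not tell look-alikes from the thing itself.
- trace(picture, label): "mask" (400x640 bool, what is visible of it).
- tip_of(picture, label): "at" ([x, y, z] in mm, in world coordinates, good to about 4 mm: a listed point, or the origin of a listed thing).
The state is a dict: "clock": time; "qpos": joint angles; "qvel": joint speeds; "tau": joint torques, N m; "ee_pos": TCP position; "ee_rot": TCP orientation; "wrist_force": force on the tool from outside, world axes, zero at the start; "wrist_torque": the same for the moment, N m; "opening": finger opening in mm.
Only numpy, scipy, OpenCV 4.12 (cv2) and the standard library are available. Lean on these libraries where they do the work, as an engineer would, in place of code of your own. Each camera call takes 0.05 s, during which the arm holds its last target.

## Task

Pick up the red-handled fork tool from its blue mat and use it to push the yellow split clip sideways along the dryer holder's metal arm until it snaps into the groove of the pivot pin, then keep it pressed home with about 15 N for a second, never loading clip or holder with more than 25 N. Touch the clip only with the fork; afterwards stand the fork upright on its blue mat and let go. Leave everything else on the counter as it is.

Things in the scene. Friction and masses are not known exactly. Their poses are not given: they have to be found in the camera images.
- fork_grip (a point): Centre of the fork tool's red upright handle: 26 mm along the tool's x, 18 mm along its y, from 32 mm below to 32 mm above this point. Tool x = from handle towards the prongs, z = up. The tool stands by itself.
- fork: The fork tool, about 160 g; origin on its underside, 38 mm below fork_grip, same axes. Flat steel blade 6 mm thick, 34 mm wide, from 25 mm behind the handle's axis to 45 mm ahead; from there two prongs, each 6.5 mm wide with 18 mm between them, run to 67 mm ahead.
- fork_tips (a point): Point midway between the fork's prong ends, mid-thickness: 67 mm ahead of the handle's axis, 3 mm above the underside (35 mm below fork_grip); same axes.
- clip_bore (a point): Centre of the yellow split clip's bore, mid-thickness; it comes onto the pin's axis when home. Clip x points from its back to its open mouth, z up. Forcing the jaws over the groove takes about 4 to 13 N (friction varies); then the resistance drops, the clip snaps some 6 mm forward, and the fork, following, meets firm resistance with the clip home. Over 25 N damages it.
- clip: The clip, 8 mm thick, 34 mm wide, lying flat on the holder's arm; origin 4 mm under clip_bore. Flat shoulders 20 mm behind the bore centre take the prongs; a tail 10 mm wide runs on to 34 mm behind and fits between them (4 mm play each side). Two sprung jaws reach 8 mm ahead; their rounded tips leave a 10 mm mouth and spread to pass the 14 mm groove.
- jaw_left (a joint): Opening of the clip's left jaw, rad: 0 = closed, about 0.1 while passing the groove.
- jaw_right (a joint): The same for the right jaw.
- slot (a point): Centre of the slot in the holder's arm in which the steel pivot pin is clamped, 34 mm above the counter (mid-thickness of the lying clip). x = along the arm to the dryer ring, the way to push the clip, which lies on the -x side, mouth towards the pin. The pin's axis is on the slot's x line but up to 8 mm before or behind this point; no pose tells where: look, or feel.
- holder: Dryer holder, fixed: black base, metal arm, pin, black dryer ring 165 mm ahead. Origin on the counter under slot, same axes. The arm's flat heel, 30 mm above the counter and 66 mm wide, reaches from 85 mm behind slot to 40 mm ahead. Pin: groove 14 mm across, 9.5 mm high from the heel's top; above it a head 24 mm across, up to 53.5 mm above the counter.
- mat: Blue mat of the fork, 150 mm along x by 100 mm along y, 3 mm thick, fixed; origin at the centre of its underside.
- bowl: Black tint bowl, 110 mm wide, 50 mm high; a bystander, origin under its centre.
- comb: Pink comb lying flat, 150 mm long (x), 5 mm thick; bystander.
- section_clip: Green hair-sectioning clip, 90 mm long (x), 16 mm high; bystander.
- spray: White bottle, 68 mm wide, 170 mm high; bystander.
- bucket: Green open bucket, 120 mm wide, 120 mm high; bystander.
Things that resemble listed ones, but are neither listed nor needed, are in the scene too. What is meant by the clip is not black, turquoise or white, and is the smaller of those in its own colour.

How it is judged:
By the outcome, as a careful person would: the job done as asked, in the order asked, and still so for the second after the job is handed in, with the robot touching nothing.
It also fails if it takes over 72 s, if anything falls off the work surface, if the arm or the gripper's body presses on something with over 40 N, if the wrist force passes 120 N, or if a joint passes its speed limit or range.

## Working session

There is one attempt and no reset: what is moved stays moved. The work goes in short steps, Python scripts to look and compute and a tool call to move; the robot and the scene stay as the last step left them, time stands still between calls to the robot, and variables do not carry over. Pictures are saved under pics/ and viewed, and the job is handed in when it is done.

Besides the shell and the picture viewer there is one more tool, called after "Emit:" by a JSON object that holds its "fn" and its "kwargs", one argument or row to a line. move_arm: Moves the arm, as the interface text tells. Its arguments: {"type":"object","properties":{"steps":{"type":"array"}},"required":["steps"]}

```bash
ls; mkdir -p pics; cat > h.py <<'E'
import numpy as np, cv2
from scipy.spatial.transform import Rotation as R
from station import manip, cams, order, trace, tip_of
def rot(o):
    o=np.array(o,float)
    return o if o.shape==(3,3) else (R.from_rotvec(o).as_matrix() if o.size==3 else R.from_quat(o).as_matrix())
def cap(name):
    s=manip.get_state(); p=cams.capture(name)
    if 'mount' in p:
        T=np.eye(4);T[:3,:3]=rot(s['ee_rot']);T[:3,3]=s['ee_pos'];M=T@np.array(p['mount'])
        p['_R']=M[:3,:3];p['_t']=M[:3,3]
    else: p['_R']=rot(p['orientation']);p['_t']=np.array(p['position'],float)
    p['_f']=200/np.tan(np.radians(p['vfov'])/2)
    return p
def ray(p,u,v):
    d=p['_R']@np.array([(u-p['cx'])/p['_f'],(v-p['cy'])/p['_f'],1.]);return p['_t'],d/np.linalg.norm(d)
def atz(p,u,v,z):
    t,d=ray(p,u,v);return t+d*(z-t[2])/d[2]
def proj(p,X):
    c=p['_R'].T@(np.array(X,float)-p['_t']);return np.array([p['cx']+p['_f']*c[0]/c[2],p['cy']+p['_f']*c[1]/c[2]])
def tri(l):
    A=np.zeros((3,3));b=np.zeros(3)
    for p,u,v in l:
        t,d=ray(p,u,v);P=np.eye(3)-np.outer(d,d);A+=P;b+=P@t
    return np.linalg.solve(A,b)
def save(p,fn,crop=None,k=1):
    im=p['color'][...,::-1]
    if crop: im=im[crop[1]:crop[3],crop[0]:crop[2]]
    cv2.imwrite('pics/'+fn,cv2.resize(im,None,fx=k,fy=k,interpolation=cv2.INTER_CUBIC))
E
python3 - <<'E'
from h import *
s=manip.get_state();print({k:np.round(v,3) for k,v in s.items()})
for n in ['scene','side','wrist']:
    p=cap(n);save(p,n+'0.png');print(n,p['vfov'],p['cx'],p['cy'],p.get('orientation'),p['_t'],p.keys())
    for l in ['fork_grip','fork','fork_tips','clip_bore','clip','slot','holder','mat']:
        for r in tip_of(p,l)[:3]: print(l,round(r['p'],2),np.round(r['at'],1),np.round(proj(p,r['at'])),[k for k in r if k not in('p','at')])
E
```

```text
pics
{'clock': np.float64(0.0), 'qpos': array([ 1.011,  0.492,  1.56 , -0.   ,  1.092, -0.106]), 'qvel': array([ 0.002, -0.001, -0.   , -0.001, -0.002,  0.001]), 'tau': array([-0.0000e+00, -6.1844e+01, -2.6158e+01, -0.0000e+00,  4.0000e-03,
        0.0000e+00]), 'ee_pos': array([273.829, 561.523, 230.699]), 'ee_rot': array([-0.869,  1.391,  0.868]), 'wrist_force': array([-0.236, -0.241, -0.332]), 'wrist_torque': array([-0.015,  0.021, -0.027]), 'opening': np.float64(85.178)}
scene 42.27735881274147 325.16541630354874 200.90651058761594 [-1.90746085 -1.47647433  0.66649392] [1557.55351074 -204.11444666  976.24816845] dict_keys(['color', 'vfov', 'cx', 'cy', 'position', 'orientation', 'shot', '_R', '_t', '_f'])
fork_grip 0.86 [428.5 283.3  38.4] [396. 157.] []
fork 0.73 [439.1 284.1   5.7] [397. 168.] []
fork_tips 0.81 [497.  306.6   7.2] [411. 178.] []
clip_bore 0.76 [6.365e+02 2.046e+02 4.000e-01] [394. 219.] []
clip_bore 0.71 [472.3 -57.3   5.4] [286. 195.] []
clip_bore 0.7 [585.9 -50.5   5.6] [297. 222.] []
clip 0.71 [ 6.325e+02  2.017e+02 -6.000e-01] [392. 218.] []
clip 0.57 [596.5
[... 554 characters left out ...]
71 [500.8 307.8   7.2] [273. 161.] []
clip_bore 0.65 [407.4  13.4   2.2] [273. 237.] []
clip_bore 0.64 [470.5 -59.8   6. ] [311. 250.] []
clip_bore 0.61 [597.5  66.5  38. ] [339. 191.] []
clip 0.78 [6.351e+02 1.982e+02 5.000e-01] [330. 172.] []
clip 0.72 [592.5  66.5  31.1] [337. 194.] []
clip 0.72 [474.3 -60.5   2.4] [312. 250.] []
slot 0.74 [633.3  51.8  33.3] [354. 193.] []
holder 0.56 [631.3  53.    1.2] [352. 202.] []
holder 0.27 [658.7 447.3   2.6] [305. 131.] []
mat 0.9 [465.3 274.   -2.2] [265. 172.] []
wrist 63.702195150465755 317.4244682980782 194.60688549584333 None [213.93746766 591.13873103 373.86889173] dict_keys(['color', 'vfov', 'cx', 'cy', 'mount', 'shot', '_R', '_t', '_f'])
```

View pics/scene0.png

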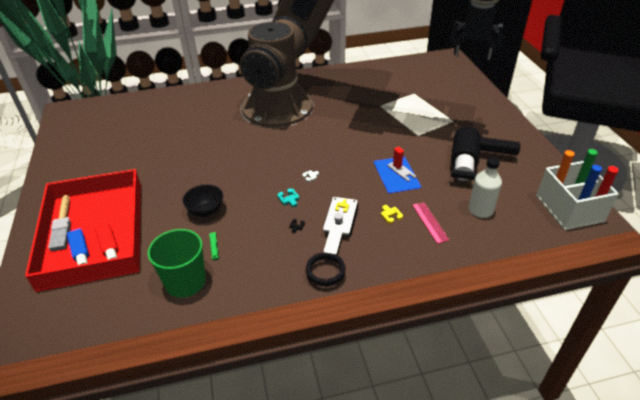

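View pics/side0.png

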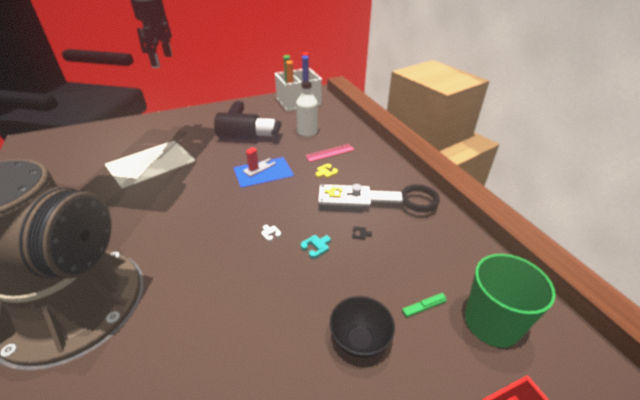

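View pics/wrist0.png

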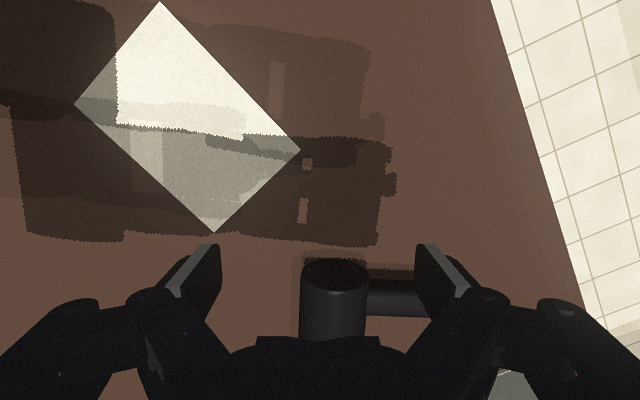

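```bash
python3 - <<'E'
import cv2
a=cv2.imread('pics/scene0.png');b=cv2.imread('pics/side0.png')
cv2.imwrite('pics/sc_c.png',cv2.resize(a[180:280,270:430],None,fx=5,fy=5,interpolation=2)[:600])
cv2.imwrite('pics/si_c.png',cv2.resize(b[130:260,230:400],None,fx=4.6,fy=4.6,interpolation=2))
E
```

```text
(no output)
```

View pics/sc_c.png

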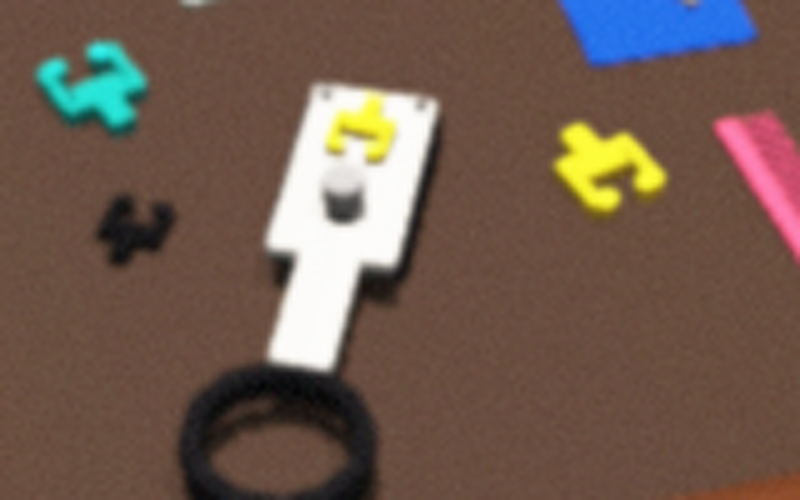

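View pics/si_c.png

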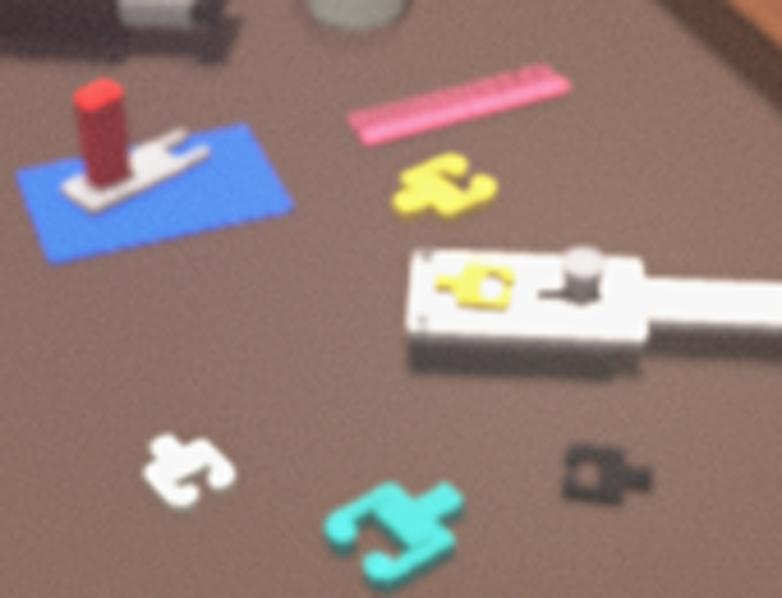

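The fork is the red-handled tool on the blue mat (scene 397,157). Red look-alikes are the tray item (105,240) and a pen (608,180). Clip candidates:
- small yellow, on the arm: (343,206)
- large yellow: (392,213)
- turquoise: (288,197)
- white: (310,175)
- black: (296,225)

I choose the small yellow one on the metal arm. The close crop confirms it has its tail away from the pin and its mouth towards it. Next I'll plan the wrist views.

```bash
python3 - <<'E'
from h import *
p=cap('wrist');s=manip.get_state();print(np.round(p['mount'],3));print(np.round(rot(s['ee_rot']),3))
print(atz(p,320,200,0),atz(p,320,0,0),atz(p,0,200,0))
a=cap('scene');b=cap('side')
def c(name,l,x,y):
    pass
for nm,q in (('a',a),('b',b)):
  for l in ['clip','holder','fork','fork_grip']:
    for r in trace(q,l)[:3]:
        v,u=np.nonzero(r['mask']);print(nm,l,round(r['p'],2),len(u),u.mean().round(1),v.mean().round(1))
E
```

```text
[[ 0.00000e+00 -2.64000e-01  9.65000e-01 -1.42526e+02]
 [ 0.00000e+00 -9.65000e-01 -2.64000e-01  6.68420e+01]
 [ 1.00000e+00  0.00000e+00 -0.00000e+00  1.03000e-01]
 [ 0.00000e+00  0.00000e+00  0.00000e+00  1.00000e+00]]
[[ 0.    -0.899  0.438]
 [ 0.     0.438  0.899]
 [-1.     0.     0.   ]]
[313.22500427 546.12099538   0.        ] [119.59680588 640.03153359   0.        ] [143.58126174 198.1559311    0.        ]
a clip 0.57 130 296.4 224.9
a clip 0.52 198 390.4 213.4
a clip 0.48 115 342.8 205.6
a holder 0.86 1790 334.3 239.0
a holder 0.46 1295 485.8 189.7
a fork 0.82 337 399.9 163.6
a fork_grip 0.7 376 400.4 164.3
b clip 0.74 164 360.6 233.1
b clip 0.66 185 324.6 171.6
b clip 0.62 431 316.4 245.4
b holder 0.84 2151 374.2 198.0
b fork 0.97 435 256.1 162.9
```

Emit:
{"fn": "move_arm", "kwargs": {
  "steps": [
    [[0,0,-8.4,10,-17,0,85],[0,0,-8.4,10,-17,0,85],[0,0,-8.4,10,-17,0,85],[0,0,-8.4,10,-17,0,85],[0,0,-8.4,10,-17,0,85],[0,0,-8.4,10,-17,0,85],[0,0,-8.4,10,-17,0,85],[0,0,-8.4,10,-17,0,85],[0,0,-8.4,10,-17,0,85],[0,0,-8.4,10,-17,0,85]]
  ]
}}

```text
clock: 2.9
ee_pos: [375.9, 387.0, 231.4]
ee_rot: [0.3, 1.549, -0.299]
wrist_force: [0.2, 0.3, -0.7]
opening: 85.0
```

Emit:
{"fn": "move_arm", "kwargs": {
  "steps": [
    [[0,0,-8.4,10,-17,0,85],[0,0,-8.4,10,-17,0,85],[0,0,-8.4,10,-17,0,85],[0,0,-8.4,10,-17,0,85],[0,0,-8.4,10,-17,0,85],[0,0,-8.4,10,-17,0,85],[0,0,0,0,0,0,85]]
  ]
}}

```text
clock: 3.6
ee_pos: [439.1, 279.2, 232.2]
ee_rot: [0.998, 1.327, -0.996]
wrist_force: [-1.2, 0.3, -0.5]
opening: 85.2
```

```bash
python3 - <<'E'
from h import *
p=cap('wrist');save(p,'w1.png')
s=manip.get_state();print(s['clock'],s['ee_pos'],rot(s['ee_rot']).round(3))
for l in ['fork_grip','fork','fork_tips','clip_bore','clip','slot','holder','mat']:
        for r in tip_of(p,l)[:2]: print(l,round(r['p'],2),np.round(r['at'],1),np.round(proj(p,r['at'])))
E
```

```text
3.65 [438.59832611 279.96213834 232.15695098] [[ 0.003  0.959  0.285]
 [-0.     0.285 -0.959]
 [-1.     0.003  0.001]]
fork_grip 0.65 [435.7 285.4  39.6] [311. 174.]
fork_tips 0.98 [496.6 309.6   6.2] [305. 110.]
clip_bore 0.78 [596.5  71.1  36.5] [562.  80.]
clip_bore 0.73 [474.2 -53.7   7.7] [591. 216.]
clip 0.9 [587.  -48.9  -0.9] [629. 122.]
clip 0.87 [408.8  13.8  -0.8] [512. 247.]
slot 0.56 [634.7  49.4  31.2] [596.  48.]
holder 0.9 [631.9  51.6   3.6] [572.  54.]
mat 0.77 [ 4.619e+02  2.734e+02 -4.000e-01] [327. 149.]
```

View pics/w1.png

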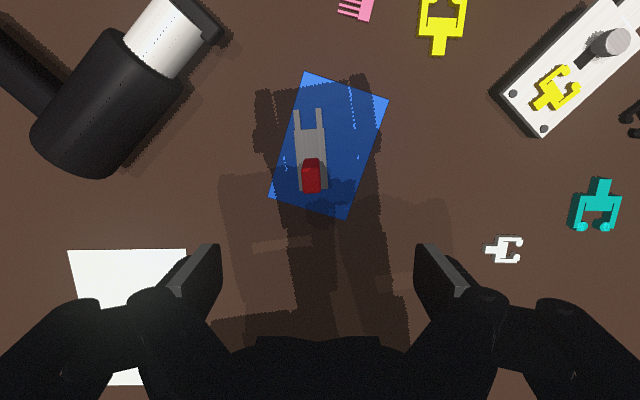

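The wrist view shows the fork at (311,150), standing on the blue mat, with its red handle at (311,175) and prong ends at (296,109) and (321,108). The holder with the small yellow clip is at (555,88) and the pin head at (615,42). Zooming for the measurements.

```bash
python3 - <<'E'
from h import *
p=cap('wrist');save(p,'w1a.png',(250,60,400,230),3.5);save(p,'w1b.png',(480,0,640,145),4)
E
```

```text
(no output)
```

View pics/w1a.png

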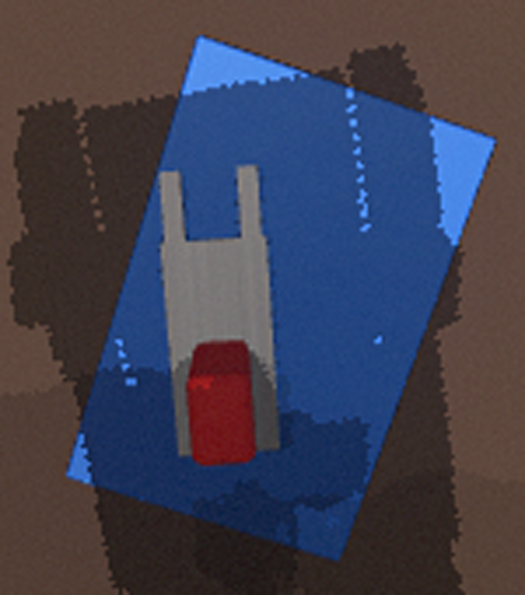

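View pics/w1b.png

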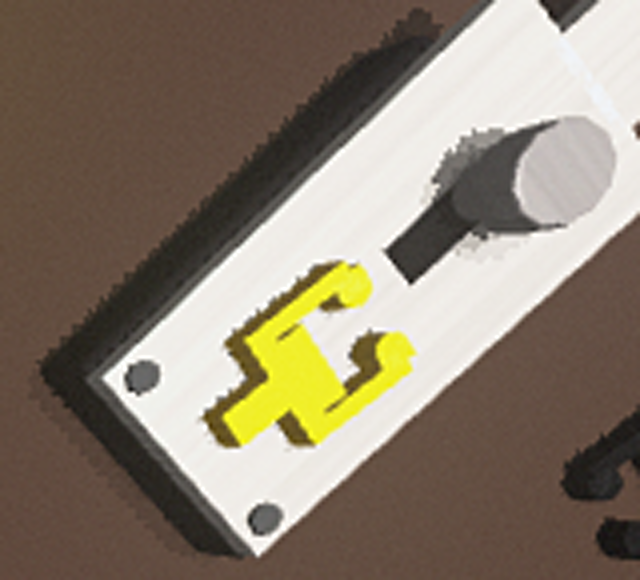

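```bash
python3 - <<'E'
from h import *
p=cap('wrist')
f=lambda u,v:(250+u/3.5,60+v/3.5); g=lambda u,v:(480+u/4,v/4)
P=lambda q,z:atz(p,*q,z)[:2]
l=P(f(160,172),9);r=P(f(258,165),9);bl=P(f(180,456),9);br=P(f(281,450),9)
print('fork',l,r,bl,br,'w',np.linalg.norm(l-r),np.linalg.norm(bl-br),'L',np.linalg.norm((l+r-bl-br)/2))
d=(l+r-bl-br)/2;print('yaw',np.degrees(np.arctan2(d[1],d[0])),'tips',(l+r)/2,'axis',(l+r)/2-67*d/np.linalg.norm(d),(bl+br)/2+25*d/np.linalg.norm(d))
print('handle top',[P(f(*q),73) for q in [(190,377),(253,377),(193,464),(255,462)]])
m=[P(f(*q),3) for q in [(199,36),(496,139),(340,560),(67,477)]];print('mat',m,np.mean(m,0));e=(m[0]-m[3]);print('yaw',np.degrees(np.arctan2(e[1],e[0])),np.linalg.norm(e))
# heel: corners at z 30
a=P(g(103,378),30);b=P(g(258,556),30);c=P(g(490,0),30);print('heel',a,b,np.linalg.norm(a-b))
e=b-a;print('heel yaw',np.degrees(np.arctan2(e[1],e[0]))+90); e=c-a;print(np.degrees(np.arctan2(e[1],e[0])))
pc=P(g(565,172),53.5);print('pin',pc)
e=np.array([np.cos(np.radians(-22)),np.sin(np.radians(-22))])
for nm,q in dict(tail1=(205,415),tail2=(238,448),sh1=(240,345),sh2=(318,445),j1=(370,280),j2=(413,362)).items(): print(nm,P(g(*q),38))
E
```

```text
fork [493.03249872 322.02193979] [503.86256744 293.18440847] [406.40436588 290.82561035] [418.05271297 259.02091325] w 30.804116627159537 33.8706768125397 L 92.20461776546067
yaw 20.758401248130234 tips [498.44753308 307.60317413] axis [435.79695532 283.85648791] [435.60562068 283.78396562]
handle top [array([444.99167719, 295.94138174]), array([449.87830855, 279.56820964]), array([421.78096286, 288.40825557]), array([427.23482597, 272.12556881])]
mat [array([535.53597531, 321.78036153]), array([533.09471659, 223.16470053]), array([384.77759325, 226.8727307 ]), array([386.67620619, 325.675121  ])] [460.02112283 274.37322844]
yaw -1.4987419480893711 148.91071155160498
heel [569.05531436 118.54849278] [539.579371    59.59284372] 65.9135782198609
heel yaw -26.563588597386456
-25.979445013072777
pin [636.18312896  48.70763982]
tail1 [566.69757825  94.2574553 ]
tail2 [561.77799688  82.58414411]
sh1 [584.41249061  93.48298693]
sh2 [568.26140356  63.46167057]
j1 [607.31400581  69.8073106 ]
j2 [593.14356169  50.22177012]
```

Emit:
{"fn": "move_arm", "kwargs": {
  "steps": [
    [[0,0,3.5,-2.6,4,-30,85],[0,0,0,0,0,-40,85],[0,0,0,0,0,-30,85],[0,0,0,0,0,0,85]]
  ]
}}

```text
clock: 4.55
ee_pos: [435.7, 285.8, 130.7]
ee_rot: [0.947, 1.352, -0.938]
wrist_force: [-0.1, -0.7, 0.3]
opening: 84.8
```

```bash
python3 - <<'E'
from h import *
p=cap('wrist');save(p,'w2.png',(200,0,440,260),2.3)
s=manip.get_state();print(s['clock'],s['ee_pos'],rot(s['ee_rot']).round(3))
for l in ['fork_grip','fork','fork_tips','mat']:
        for r in tip_of(p,l)[:2]: print(l,round(r['p'],2),np.round(r['at'],1),np.round(proj(p,r['at'])))
E
```

```text
4.6 [436.41162823 286.13284355 132.44201309] [[ 0.009  0.937  0.348]
 [ 0.003  0.348 -0.937]
 [-1.     0.009  0.001]]
fork_grip 0.68 [437.2 286.2  41.1] [318. 197.]
fork 0.9 [437.  283.4   2.6] [321. 187.]
fork_tips 0.57 [496.7 311.2   3.8] [314. 108.]
mat 0.98 [460.8 276.    3.2] [339. 164.]
```

View pics/w2.png

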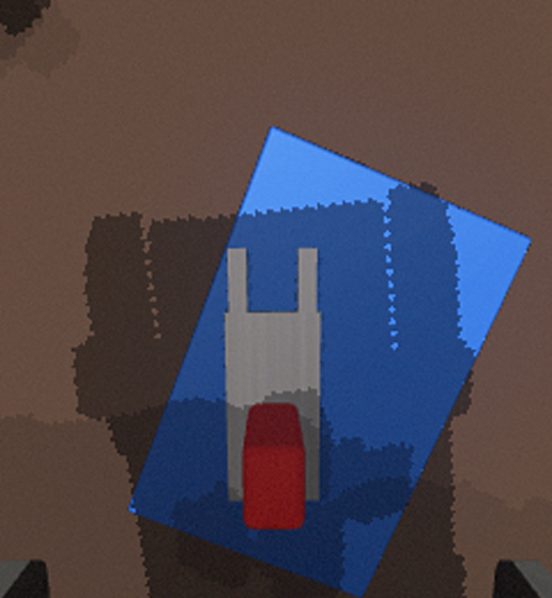

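```bash
python3 - <<'E'
from h import *
p=cap('wrist')
f=lambda u,v:(200+u/2.3,v/2.3); P=lambda q,z:atz(p,*q,z)[:2]
l,r,bl,br=[P(f(*q),9) for q in [(228,248),(318,248),(228,500),(320,500)]]
d=(l+r-bl-br)/2;print(np.linalg.norm(l-r),np.linalg.norm(d),np.degrees(np.arctan2(d[1],d[0])),(l+r)/2,(bl+br)/2+25*d/92)
h=[P(f(*q),73) for q in [(245,446),(304,446),(244,529),(305,528)]];print(np.mean(h,0),np.linalg.norm(h[0]-h[1]),np.linalg.norm(h[0]-h[2]))
# two-view triangulation: view1 camera pose
R1=np.array([[.003,.959,.285],[0,.285,-.959],[-1,.003,.001]]);T=np.eye(4);T[:3,:3]=R1;T[:3,3]=[438.6,279.96,232.16]
M=T@np.array(p['mount']);p1=dict(p);p1['_R']=M[:3,:3];p1['_t']=M[:3,3]
g=lambda u,v:(250+u/3.5,60+v/3.5)
for a,b in [((160,172),(228,248)),((258,165),(318,248)),((180,456),(228,500)),((281,450),(320,500)),((190,377),(245,446)),((253,377),(304,446)),((193,464),(244,529)),((255,462),(305,528)),((199,36),(273,127)),((340,560),(362,597))]:
    print(tri([(p1,*g(*a)),(p,*f(*b))]).round(1))
E
```

```text
31.639309917698153 93.13258233512235 20.648658385429457 [501.33183447 309.3215041 ] [437.86405828 285.40400068]
[437.53248766 285.43204865] 16.898758113218783 25.253195737986793
[495.7 319.2  68.6]
[506.  292.9  -4.1]
[399.7 290.4 -17.6]
[412.9 255.3 -16.7]
[440.3 295.5  46.5]
[443.1 276.   30.2]
[419.9 287.9  64.6]
[424.2 270.   58.3]
[532.5 319.7  46.5]
[381.  223.7 -10.2]
```

Emit:
{"fn": "move_arm", "kwargs": {
  "steps": [
    [[0,0,0,1.2,-1,-30,85],[0,0,0,0,0,-35,85],[0,0,0,0,0,-30,85],[0,0,0,0,0,-15,85],[0,0,0,0,0,-6,85],[0,0,0,0,0,0,85]]
  ]
}}

```text
clock: 5.45
ee_pos: [442.7, 287.4, 22.5]
ee_rot: [0.962, 1.34, -0.921]
wrist_force: [0.7, -0.7, 0.7]
opening: 85.1
```

```bash
python3 - <<'E'
from h import *
p=cap('wrist');save(p,'w3.png')
s=manip.get_state();print(s['clock'],s['ee_pos'],rot(s['ee_rot']).round(3),s['wrist_force'])
E
```

```text
5.5 [442.94512496 287.53889818  23.03587143] [[ 0.028  0.937  0.348]
 [ 0.012  0.347 -0.938]
 [-1.     0.031 -0.002]] [ 0.3143775  -0.32091423  0.01264356]
```

View pics/w3.png

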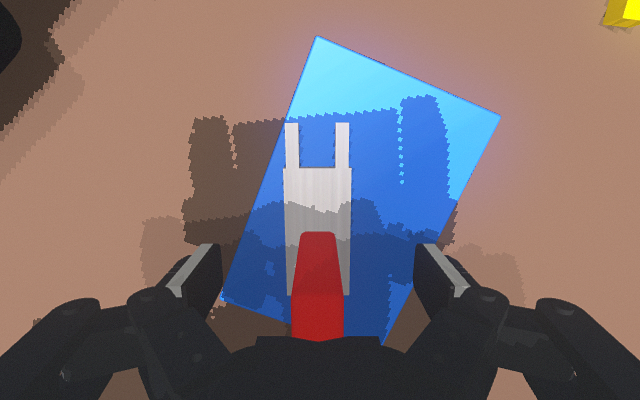

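Emit:
{"fn": "move_arm", "kwargs": {
  "steps": [
    [[-0.7,1.7,0,-5,-2,-4,85],[0,0,0,0,0,-4,85],[0,0,0,0,0,0,85]]
  ]
}}

```text
clock: 5.8
ee_pos: [438.7, 286.0, 17.2]
ee_rot: [0.944, 1.357, -0.943]
wrist_force: [0.0, -0.7, 0.6]
opening: 85.0
```

```bash
python3 - <<'E'
from h import *
p=cap('wrist')
s=manip.get_state();print(s['clock'],s['ee_pos'],rot(s['ee_rot']).round(3),s['wrist_force'],s['qpos'].round(2))
E
```

```text
5.85 [438.76412865 286.03522716  17.371867  ] [[ 0.     0.938  0.348]
 [ 0.001  0.348 -0.938]
 [-1.     0.    -0.001]] [-0.46602947  0.48855346  0.35671518] [0.45 0.67 1.98 0.   0.49 1.67]
```

Emit:
{"fn": "move_arm", "kwargs": {
  "steps": [
    [[0,0,0,-1,-1,-3.5,85],[0,0,0,0,0,0,60],[0,0,0,0,0,0,35],[0,0,0,0,0,0,10],[0,0,0,0,0,0,5],[0,0,0,0,0,0,5],[0,0,0,0,0,0,5],[0,0,0,0,0,0,5]]
  ]
}}

```text
clock: 6.65
ee_pos: [437.9, 285.0, 14.2]
ee_rot: [0.945, 1.356, -0.942]
wrist_force: [-0.3, -0.1, -0.0]
opening: 17.4
```

```bash
python3 - <<'E'
from h import *
p=cap('wrist');save(p,'w4.png')
s=manip.get_state();print(s['clock'],s['ee_pos'],rot(s['ee_rot']).round(3),s['wrist_force'],s['opening'])
E
```

```text
6.7 [437.87902773 285.02091073  14.18457205] [[ 0.001  0.938  0.348]
 [ 0.001  0.348 -0.938]
 [-1.     0.001 -0.001]] [ 0.28546903  0.02928984 -0.2033287 ] 17.466477790273196
```

View pics/w4.png

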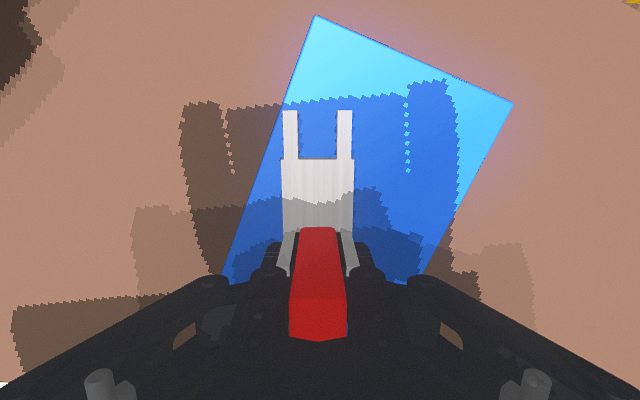

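Emit:
{"fn": "move_arm", "kwargs": {
  "steps": [
    [[0,0,0,0,0,15,5],[0,0,0,0,0,30,5],[0,0,0,0,0,35,5],[0,0,0,0,0,35,5],[0,0,-5.8,9,-20,15,5],[0,0,-5.8,9,-22,0,5],[0,0,-5.8,9,-22,0,5],[0,0,-5.8,9,-22,0,5],[0,0,-5.8,9,-22,0,5],[0,0,-5.8,9,-22,0,5]]
  ]
}}

```text
clock: 7.7
ee_pos: [490.0, 151.8, 148.1]
ee_rot: [1.405, 1.073, -1.406]
wrist_force: [0.5, -0.1, -1.8]
opening: 17.8
```

Emit:
{"fn": "move_arm", "kwargs": {
  "steps": [
    [[0,0,-5.8,9,-22,0,5],[0,0,-5.8,9,-22,0,5],[0,0,0,0,0,0,5],[0,0,0,0,0,0,5]]
  ]
}}

```text
clock: 8.1
ee_pos: [508.5, 103.6, 147.3]
ee_rot: [1.556, 0.944, -1.56]
wrist_force: [0.1, -0.8, -2.6]
opening: 17.5
```

```bash
python3 - <<'E'
from h import *
p=cap('wrist');save(p,'w5.png')
s=manip.get_state();print(s['clock'],s['ee_pos'],rot(s['ee_rot']).round(3),s['wrist_force'],s['opening'])
for l in ['fork_tips','clip_bore','slot','holder']:
        for r in tip_of(p,l)[:2]: print(l,round(r['p'],2),np.round(r['at'],1),np.round(proj(p,r['at'])))
E
```

```text
8.15 [508.54671691 103.76751894 147.32443803] [[-0.004  0.885 -0.466]
 [ 0.002 -0.466 -0.885]
 [-1.    -0.005 -0.   ]] [-0.22191184  0.06045745 -1.80236423] 17.50282350547686
clip_bore 0.91 [596.9  73.3  37.8] [298.  69.]
clip_bore 0.8 [588.  -48.3   2.9] [440.   9.]
slot 0.77 [630.5  50.6  32.8] [303.  10.]
holder 0.84 [627.8  51.    1.2] [306.  25.]
```

View pics/w5.png

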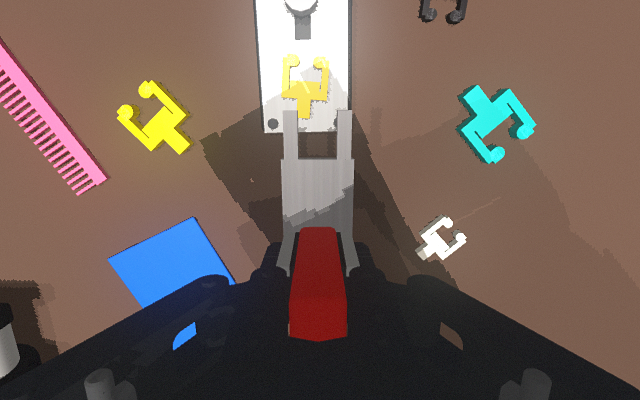

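Emit:
{"fn": "move_arm", "kwargs": {
  "steps": [
    [[0,0,0,-9,5,30,5],[0,0,0,0,0,30,5],[0,0,0,0,0,0,5]]
  ]
}}

```text
clock: 8.65
ee_pos: [498.2, 111.2, 208.6]
ee_rot: [1.551, 0.948, -1.558]
wrist_force: [0.2, -0.5, -2.7]
opening: 17.1
```

```bash
python3 - <<'E'
from h import *
p=cap('wrist');save(p,'w6.png',(230,0,390,150),5)
np.save('w6.npy',dict(R=p['_R'],t=p['_t'],f=p['_f'],cx=p['cx'],cy=p['cy']),allow_pickle=True)
s=manip.get_state();print(s['clock'],s['ee_pos'],rot(s['ee_rot']).round(3))
for l in ['clip_bore','slot','holder']:
        for r in tip_of(p,l)[:1]: print(l,round(r['p'],2),np.round(r['at'],1),np.round(proj(p,r['at'])))
E
```

```text
8.7 [497.41006963 111.10991567 206.86032106] [[-0.008  0.887 -0.462]
 [ 0.002 -0.462 -0.887]
 [-1.    -0.008  0.002]]
clip_bore 0.97 [412.   16.6   3.5] [428. 197.]
slot 0.62 [633.   50.   31.8] [308.  10.]
holder 0.95 [630.9  50.6   1.1] [310.  22.]
```

View pics/w6.png

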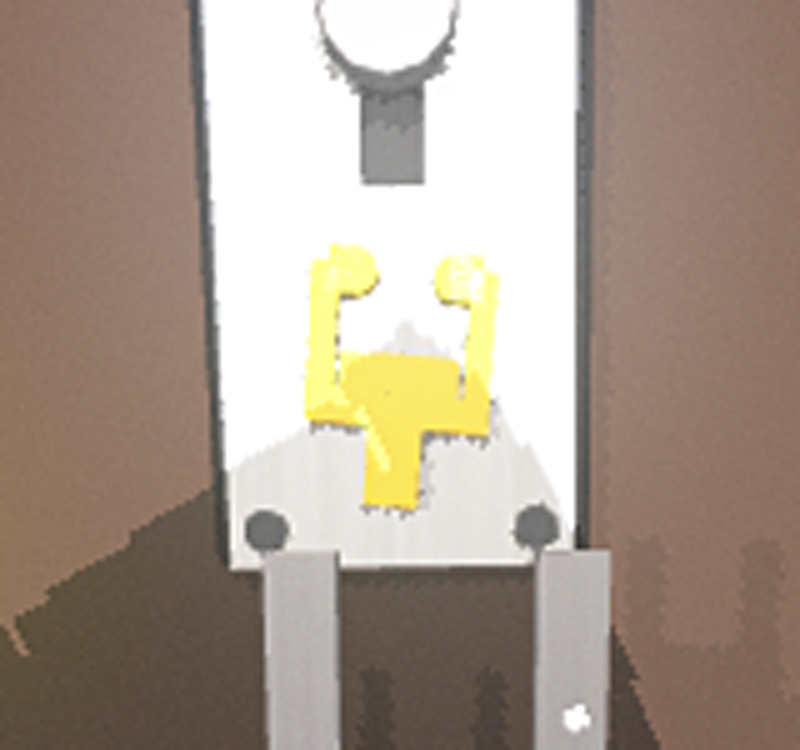

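```bash
python3 - <<'E'
from h import *
d=np.load('w6.npy',allow_pickle=True).item();p={'_R':d['R'],'_t':d['t'],'_f':d['f'],'cx':d['cx'],'cy':d['cy']}
g=lambda u,v:(230+u/5,v/5);P=lambda q,z:atz(p,*g(*q),z)[:2]
hl,hr=P((232,570),30),P((576,567),30);print('heel back',hl,hr,np.linalg.norm(hl-hr))
L=[P(q,30) for q in [(203,0),(228,480)]];Rr=[P(q,30) for q in [(581,0),(576,480)]]
ang=lambda a,b:np.degrees(np.arctan2(*(b-a)[::-1]))
print('yaw edges',ang(L[1],L[0]),ang(Rr[1],Rr[0]),'from back',ang(hl,hr)+90)
pin=P((388,6),53.5);print('pin head',pin,'r',np.linalg.norm(P((318,6),53.5)-P((458,6),53.5))/2)
s1,s2=P((308,418),38),P((488,433),38);t1,t2=P((366,502),38),P((417,508),38);j1,j2=P((345,270),38),P((467,277),38)
print('sh',s1,s2,np.linalg.norm(s1-s2),ang(s1,s2)+90,'tail',t1,t2,np.linalg.norm(t1-t2),'jaw tips',j1,j2,ang(j1,j2)+90)
print('clip yaw from tail->sh',ang((t1+t2)/2,(s1+s2)/2),ang((t1+t2)/2,(j1+j2)/2), 'len',np.linalg.norm((t1+t2-s1-s2)/2))
y=np.radians(-26.3);ex=np.array([np.cos(y),np.sin(y)]);ey=np.array([-ex[1],ex[0]])
hm=(hl+hr)/2
for n,v in dict(pin=pin,sh=(s1+s2)/2,tail=(t1+t2)/2,jaw=(j1+j2)/2,edgeL=L[0],edgeR=Rr[0]).items(): print(n,((v-hm)@ex).round(1),((v-hm)@ey).round(1))
s=manip.get_state()
c=rot(s['ee_rot']);tips=np.array(s['ee_pos'])[:2]+c[:2,1]*67;print('tips nominal',tips,ang(np.zeros(2),c[:2,1]),(tips-hm)@ex,(tips-hm)@ey)
# tips seen; tip top z = TCP-14.2+9
z=s['ee_pos'][2]-5.2
a,b=P((263,552),z),P((609,551),z);print('tips seen',(a+b)/2,np.linalg.norm(a-b),ang(a,b)+90,((a+b)/2-hm)@ex,((a+b)/2-hm)@ey)
E
```

```text
heel back [568.44443328 119.22110408] [538.25288949  59.97507492] 66.49527267790178
yaw edges -26.36214242922882 -26.785715021946395 from back -27.0032123285755
pin head [634.13884636  49.45783916] r 11.493892002774727
sh [585.36849936  92.5036282 ] [567.74996471  64.3129687 ] 33.24343613633624 -32.004466040793176 tail [567.36528868  90.03974577] [562.02454236  82.10309934] 9.566291220530303 jaw tips [604.40577218  74.49004708] [593.24710845  55.56310333] -30.522113663404085
clip yaw from tail->sh -32.85828805083853 -31.657192060490882 len 14.12393279285727
pin 90.2 -0.2
sh 25.8 0.3
tail 11.7 1.9
jaw 51.7 -1.9
edgeL 98.3 33.0
edgeR 97.0 -33.9
tips nominal [556.14877136  79.59777431] -27.55863154510549 6.9411121616026845 -7.724498807055895
tips seen [555.61263305  81.47686279] 31.455802369997613 -27.327242481225184 5.627901469467855 -6.277468917756524
```

Emit:
{"fn": "move_arm", "kwargs": {
  "steps": [
    [[-0.1,-0.5,0.8,2.5,5,-20,5],[0,0,0,0,0,-30,5],[0,0,0,0,0,-30,5],[0,0,0,0,0,-30,5],[0,0,0,0,0,-10,5],[0,0,0,0,0,0,5]]
  ]
}}

```text
clock: 9.45
ee_pos: [497.3, 115.7, 76.0]
ee_rot: [1.537, 0.956, -1.552]
wrist_force: [-0.4, 0.1, -1.4]
opening: 17.4
```

```bash
cat > look.py <<'E'
from h import *
import sys
st=[]
p=cap('wrist');save(p,sys.argv[1],(230,0,390,150),5)
np.save(sys.argv[1]+'.npy',dict(R=p['_R'],t=p['_t'],f=p['_f'],cx=p['cx'],cy=p['cy']),allow_pickle=True)
s=manip.get_state();print(s['clock'],s['ee_pos'].round(1),rot(s['ee_rot']).round(3),s['wrist_force'].round(1),s['opening'])
c=rot(s['ee_rot']);y=np.radians(-26.6);ex=np.array([np.cos(y),np.sin(y)]);ey=np.array([-ex[1],ex[0]]);hm=np.array([553.35,89.6])
t=s['ee_pos'][:2]+67*c[:2,1]-hm;print('tips nominal in arm frame',t@ex,t@ey,'yaw',np.degrees(np.arctan2(c[1,1],c[0,1])),'F',s['wrist_force'][:2]@ex)
print('tilt fix deg',np.degrees([-c[1,0],c[0,0]]).round(2))
E
python3 look.py w7.png
```

```text
9.5 [497.5 115.7  76.7] [[-0.009  0.893 -0.449]
 [-0.001 -0.449 -0.893]
 [-1.    -0.008  0.005]] [ 0.  -0.4 -1.9] 17.602463413164383
tips nominal in arm frame 5.377423825483671 -1.8082105886091908 yaw -26.690775274107096 F 0.16886144481113588
tilt fix deg [ 0.04 -0.51]
```

View pics/w7.png

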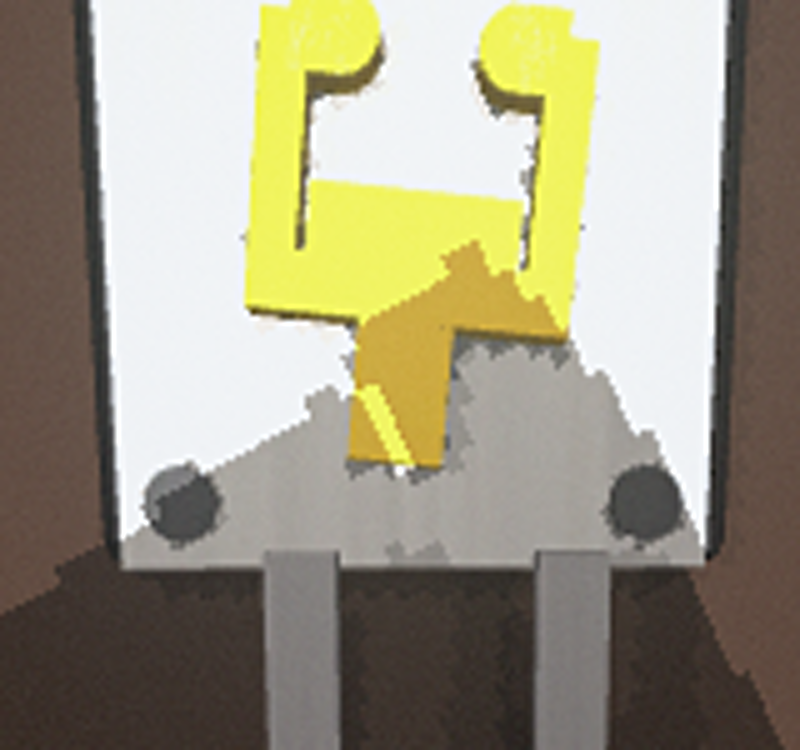

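Emit:
{"fn": "move_arm", "kwargs": {
  "steps": [
    [[0,-0.5,0,1.2,2.3,-10,5],[0,0,0,0,0,-10,5],[0,0,0,0,0,-6,5],[0,0,0,0,0,0,5]]
  ]
}}

```text
clock: 9.9
ee_pos: [500.6, 118.1, 52.9]
ee_rot: [1.546, 0.949, -1.539]
wrist_force: [-0.3, -0.2, -2.4]
opening: 17.6
```

```bash
python3 look.py w8.png
```

```text
9.95 [500.8 118.2  53.3] [[ 0.006  0.894 -0.449]
 [-0.    -0.449 -0.894]
 [-1.     0.005 -0.002]] [ 0.  -0.2 -1.5] 17.392345770804564
tips nominal in arm frame 7.186951353923737 1.8919962641931274 yaw -26.68137118150257 F 0.12711417961087507
tilt fix deg [0.01 0.32]
```

View pics/w8.png

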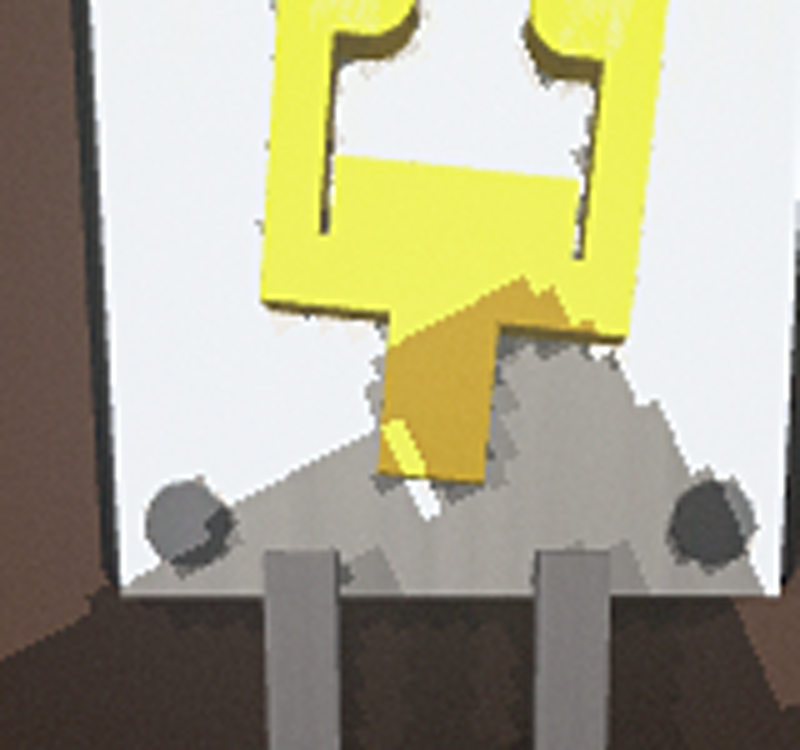

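Emit:
{"fn": "move_arm", "kwargs": {
  "steps": [
    [[0,0.3,0,-0.5,-0.9,-6,5],[0,0,0,0,0,-4,5],[0,0,0,0,0,0,5]]
  ]
}}

```text
clock: 10.25
ee_pos: [500.8, 117.1, 43.5]
ee_rot: [1.544, 0.951, -1.542]
wrist_force: [-0.0, 0.1, -2.5]
opening: 17.1
```

```bash
python3 look.py w9.png; python3 - <<'E'
from h import *
save(cap('side'),'s9.png',(290,150,430,240),5.5)
E
```

```text
10.3 [500.8 117.1  43.7] [[ 0.002  0.893 -0.449]
 [ 0.    -0.449 -0.893]
 [-1.     0.001 -0.001]] [-0.  -0.7 -2.3] 17.309650398996894
tips nominal in arm frame 7.686087471740255 0.9853138380377815 yaw -26.6861168921783 F 0.2696278995558182
tilt fix deg [-0.    0.09]
```

View pics/w9.png

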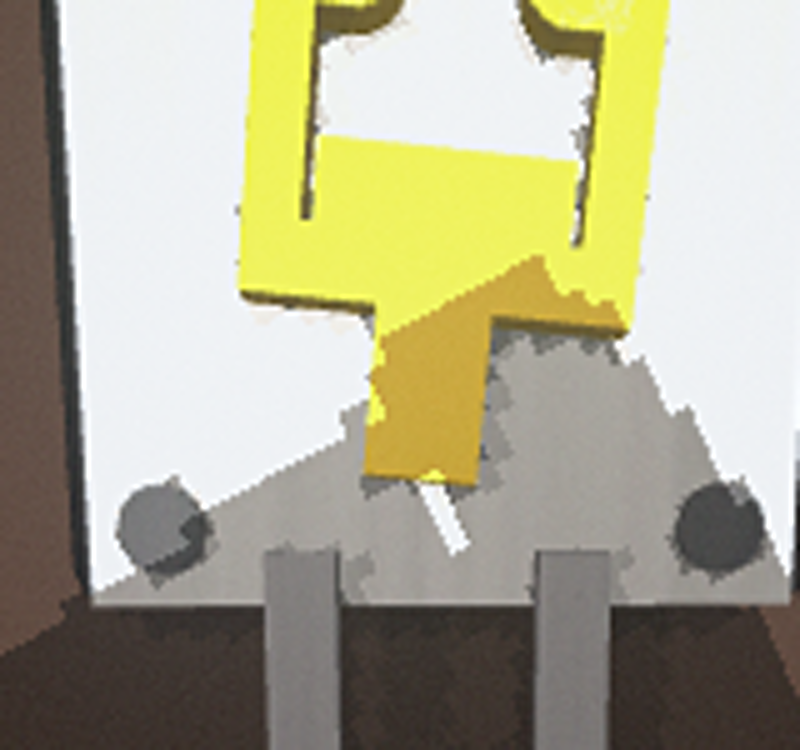

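View pics/s9.png

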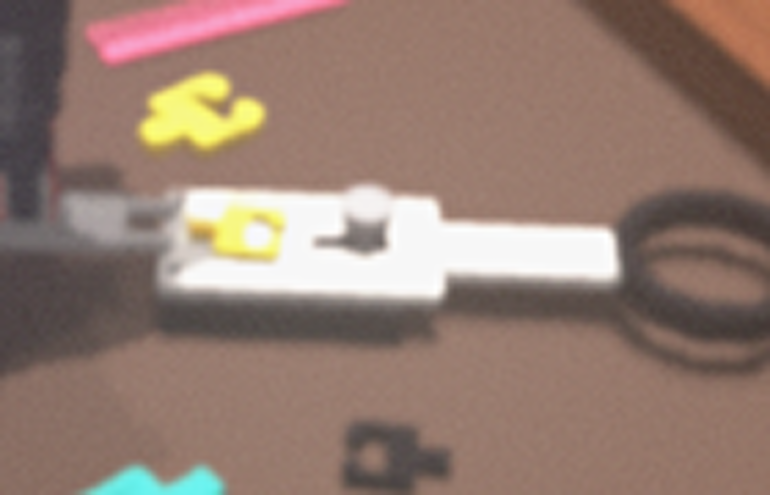

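Emit:
{"fn": "move_arm", "kwargs": {
  "steps": [
    [[0,0,0,3.6,-1.8,0,5],[0,0,0,3.6,-1.8,0,5],[0,0,0,3.6,-1.8,0,5],[0,0,0,0,0,0,5]]
  ]
}}

```text
clock: 10.75
ee_pos: [513.0, 111.3, 44.2]
ee_rot: [1.545, 0.95, -1.541]
wrist_force: [-0.9, -0.4, -2.0]
opening: 17.5
```

```bash
python3 look.py w10.png
```

```text
10.8 [512.8 111.4  44.2] [[ 0.002  0.894 -0.449]
 [ 0.    -0.449 -0.894]
 [-1.     0.002 -0.001]] [ 0.6 -1.5 -2.8] 17.604246270527405
tips nominal in arm frame 20.945957229464604 1.2139639713929622 yaw -26.672484691194587 F 1.2337969751954838
tilt fix deg [-0.01  0.14]
```

View pics/w10.png

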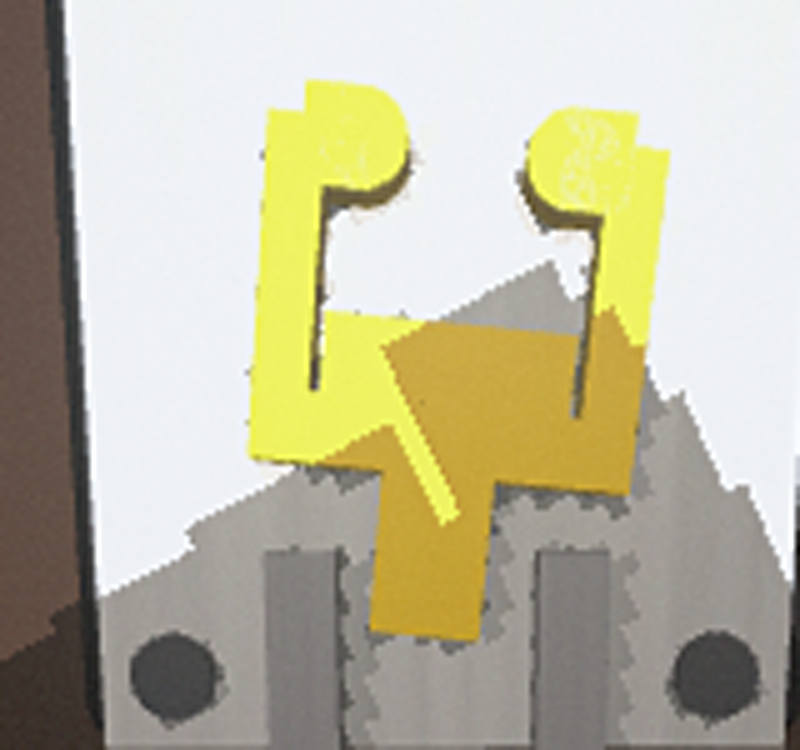

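Emit:
{"fn": "move_arm", "kwargs": {
  "steps": [
    [[0,0,0,1.6,-1.2,-0.5,5],[0,0,0,1.8,-0.9,0,5],[0,0,0,1.8,-0.9,0,5],[0,0,0,1.8,-0.9,0,5],[0,0,0,1.8,-0.9,0,5],[0,0,0,1.8,-0.9,0,5],[0,0,0,1.8,-0.9,0,5]]
  ]
}}

```text
clock: 11.5
ee_pos: [525.5, 104.3, 43.6]
ee_rot: [1.544, 0.951, -1.542]
wrist_force: [-1.5, 0.1, -2.8]
opening: 17.3
```

```bash
python3 look.py w11.png
```

```text
11.55 [525.9 104.2  43.7] [[ 0.002  0.894 -0.449]
 [ 0.    -0.449 -0.894]
 [-1.     0.002 -0.001]] [-0.5 -0.9 -2.7] 17.249479125975945
tips nominal in arm frame 35.89611979166135 0.7138424088543348 yaw -26.673002258099835 F -0.08737688617668633
tilt fix deg [-0.01  0.1 ]
```

View pics/w11.png

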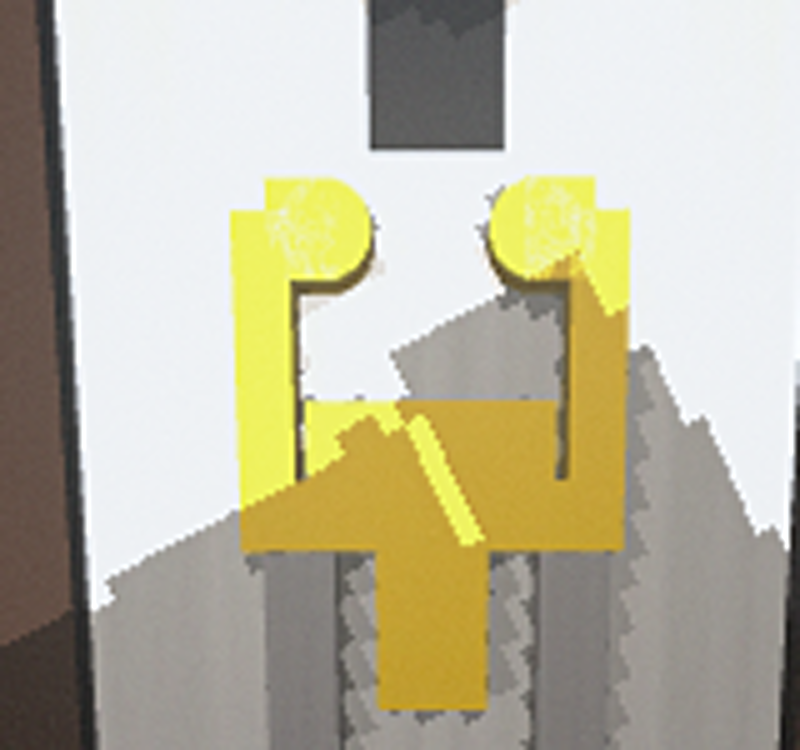

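Emit:
{"fn": "move_arm", "kwargs": {
  "steps": [
    [[0,0,0,1.8,-0.9,0,5],[0,0,0,1.8,-0.9,0,5],[0,0,0,1.8,-0.9,0,5],[0,0,0,1.8,-0.9,0,5],[0,0,0,1.8,-0.9,0,5],[0,0,0,1.8,-0.9,0,5],[0,0,0,1.8,-0.9,0,5]]
  ]
}}

```text
clock: 12.25
ee_pos: [539.4, 97.5, 43.6]
ee_rot: [1.544, 0.951, -1.542]
wrist_force: [-0.4, 0.4, -1.7]
opening: 17.1
```

```bash
python3 look.py w12.png
```

```text
12.3 [539.7  97.3  43.6] [[ 0.002  0.894 -0.449]
 [ 0.    -0.449 -0.894]
 [-1.     0.002 -0.001]] [ 1.5 -0.4 -1.4] 17.675358353884445
tips nominal in arm frame 51.356492532082974 0.7301732020623907 yaw -26.67105237404921 F 1.5054326332017292
tilt fix deg [-0.01  0.11]
```

View pics/w12.png

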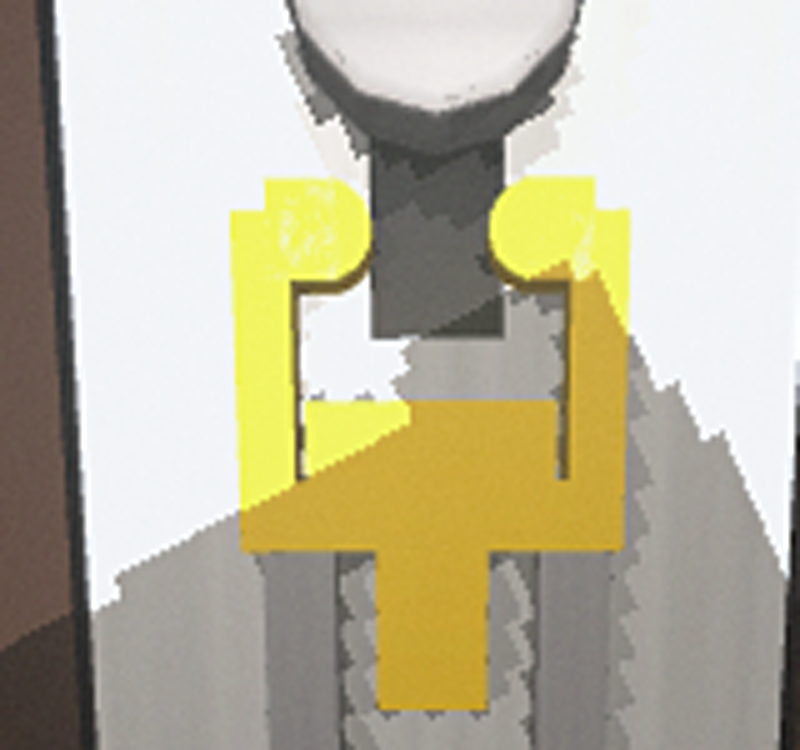

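Emit:
{"fn": "move_arm", "kwargs": {
  "steps": [
    [[0,0,0,1.8,-0.9,0,5],[0,0,0,1.8,-0.9,0,5],[0,0,0,0.9,-0.45,0,5]]
  ]
}}

```text
clock: 12.6
ee_pos: [544.6, 94.9, 43.6]
ee_rot: [1.544, 0.951, -1.542]
wrist_force: [0.2, 1.0, -1.7]
opening: 17.3
```

Emit:
{"fn": "move_arm", "kwargs": {
  "steps": [
    [[0,0,0,0.9,-0.45,0,5],[0,0,0,0.9,-0.45,0,5]]
  ]
}}

```text
clock: 12.8
ee_pos: [546.4, 93.9, 43.6]
ee_rot: [1.544, 0.951, -1.542]
wrist_force: [-0.4, 0.9, -1.3]
opening: 17.5
```

Emit:
{"fn": "move_arm", "kwargs": {
  "steps": [
    [[0,0,0,0.9,-0.45,0,5]]
  ]
}}

```text
clock: 12.9
ee_pos: [547.4, 93.4, 43.6]
ee_rot: [1.544, 0.951, -1.542]
wrist_force: [-0.7, 0.2, -1.8]
opening: 17.4
```

Emit:
{"fn": "move_arm", "kwargs": {
  "steps": [
    [[0,0,0,0.9,-0.45,0,5]]
  ]
}}

```text
clock: 13.0
ee_pos: [548.3, 93.0, 43.6]
ee_rot: [1.544, 0.951, -1.542]
wrist_force: [0.2, -0.1, -2.1]
opening: 17.2
```

```bash
python3 look.py w13.png
```

```text
13.05 [548.5  92.9  43.6] [[ 0.002  0.894 -0.449]
 [ 0.    -0.449 -0.894]
 [-1.     0.001 -0.001]] [-0.1  0.2 -1.5] 17.26156182349318
tips nominal in arm frame 61.15217529101922 0.6882646284924206 yaw -26.67728512075135 F -0.2002939565617
tilt fix deg [-0.01  0.09]
```

View pics/w13.png

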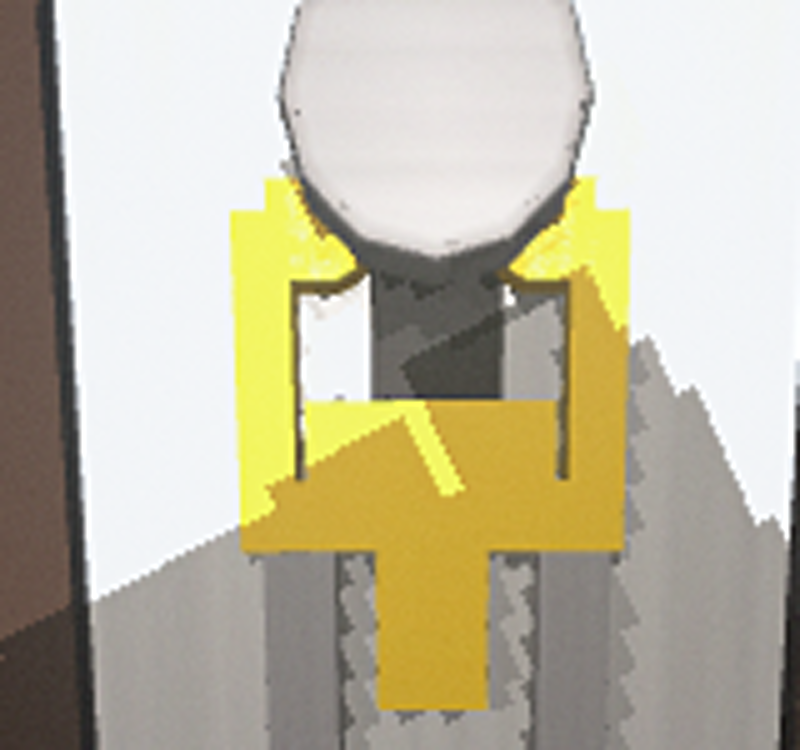

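Emit:
{"fn": "move_arm", "kwargs": {
  "steps": [
    [[0,0,0,0.9,-0.45,0,5]]
  ]
}}

```text
clock: 13.15
ee_pos: [549.2, 92.4, 43.5]
ee_rot: [1.544, 0.951, -1.542]
wrist_force: [-2.4, 0.1, 0.0]
opening: 17.6
```

Emit:
{"fn": "move_arm", "kwargs": {
  "steps": [
    [[0,0,0,0.9,-0.45,0,5]]
  ]
}}

```text
clock: 13.25
ee_pos: [549.6, 92.0, 43.5]
ee_rot: [1.543, 0.952, -1.543]
wrist_force: [-5.1, 1.8, 2.3]
opening: 17.4
```

Emit:
{"fn": "move_arm", "kwargs": {
  "steps": [
    [[0,0,0,0.9,-0.45,0,5]]
  ]
}}

```text
clock: 13.35
ee_pos: [549.8, 91.8, 43.5]
ee_rot: [1.542, 0.953, -1.545]
wrist_force: [-5.9, 3.9, 2.9]
opening: 17.4
```

Emit:
{"fn": "move_arm", "kwargs": {
  "steps": [
    [[0,0,0,0.9,-0.45,0,5]]
  ]
}}

```text
clock: 13.45
ee_pos: [549.8, 91.7, 43.4]
ee_rot: [1.541, 0.955, -1.547]
wrist_force: [-5.5, 4.6, 2.0]
opening: 17.5
```

Emit:
{"fn": "move_arm", "kwargs": {
  "steps": [
    [[0,0,0,0.9,-0.45,0,5]]
  ]
}}

```text
clock: 13.55
ee_pos: [549.9, 91.6, 43.5]
ee_rot: [1.54, 0.956, -1.548]
wrist_force: [-5.1, 4.2, 3.5]
opening: 17.5
```

```bash
python3 look.py w14.png
```

```text
13.6 [549.9  91.5  43.5] [[-0.006  0.894 -0.449]
 [ 0.001 -0.449 -0.894]
 [-1.    -0.006  0.002]] [-5.4  4.1  1.9] 17.65950919894286
tips nominal in arm frame 63.012784465056114 0.1125798714382928 yaw -26.651816530693342 F -6.689712652178184
tilt fix deg [-0.05 -0.34]
```

View pics/w14.png

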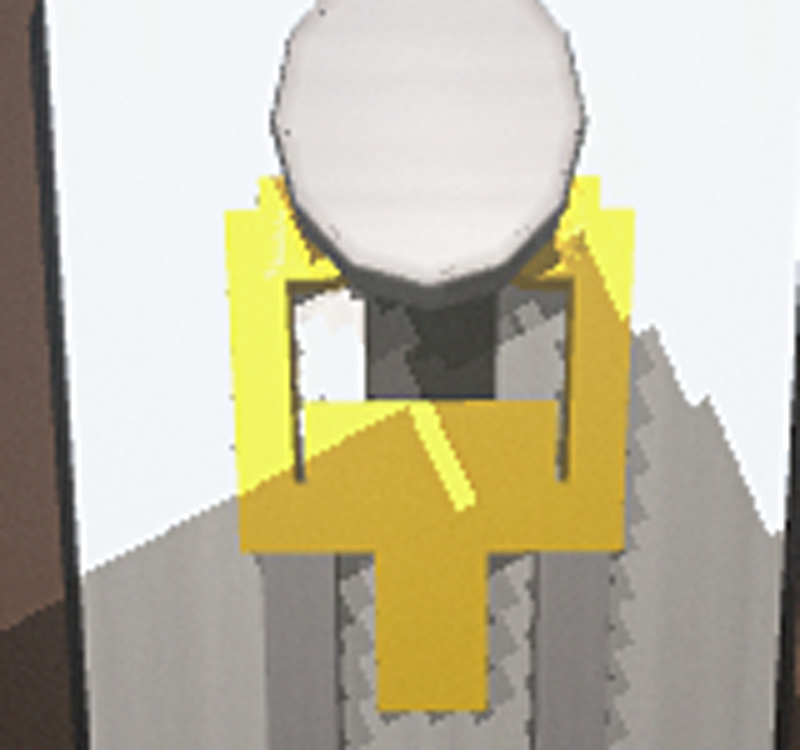

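Emit:
{"fn": "move_arm", "kwargs": {
  "steps": [
    [[0,-0.3,0,1.3,-0.6,0,5]]
  ]
}}

```text
clock: 13.7
ee_pos: [550.1, 91.3, 43.4]
ee_rot: [1.542, 0.955, -1.545]
wrist_force: [-5.5, 3.2, 1.5]
opening: 17.3
```

Emit:
{"fn": "move_arm", "kwargs": {
  "steps": [
    [[0,0,0,1.4,-0.7,0,5]]
  ]
}}

```text
clock: 13.8
ee_pos: [550.2, 91.1, 43.4]
ee_rot: [1.54, 0.957, -1.547]
wrist_force: [-7.5, 5.6, 4.8]
opening: 17.0
```

Emit:
{"fn": "move_arm", "kwargs": {
  "steps": [
    [[0,0,0,1.4,-0.7,0,5]]
  ]
}}

```text
clock: 13.9
ee_pos: [550.2, 90.9, 43.4]
ee_rot: [1.538, 0.959, -1.55]
wrist_force: [-7.5, 4.6, 2.1]
opening: 17.1
```

Emit:
{"fn": "move_arm", "kwargs": {
  "steps": [
    [[-0.1,-0.3,0,2.0,-0.7,0,5]]
  ]
}}

```text
clock: 14.0
ee_pos: [550.7, 90.7, 43.3]
ee_rot: [1.538, 0.957, -1.548]
wrist_force: [-7.7, 4.4, 0.9]
opening: 17.3
```

Emit:
{"fn": "move_arm", "kwargs": {
  "steps": [
    [[-0.1,-0.2,0,2.0,-0.7,0,5]]
  ]
}}

```text
clock: 14.1
ee_pos: [551.0, 90.5, 43.2]
ee_rot: [1.536, 0.956, -1.549]
wrist_force: [-11.3, 6.9, 6.0]
opening: 17.4
```

```bash
python3 look.py w15.png
```

```text
14.15 [550.9  90.6  43.2] [[-0.007  0.895 -0.447]
 [-0.001 -0.447 -0.895]
 [-1.    -0.006  0.004]] [-10.3   4.4   4.1] 17.213165105577353
tips nominal in arm frame 64.4128744681084 -0.14232385450885487 yaw -26.548100463728257 F -11.136002437374119
tilt fix deg [ 0.07 -0.42]
```

View pics/w15.png

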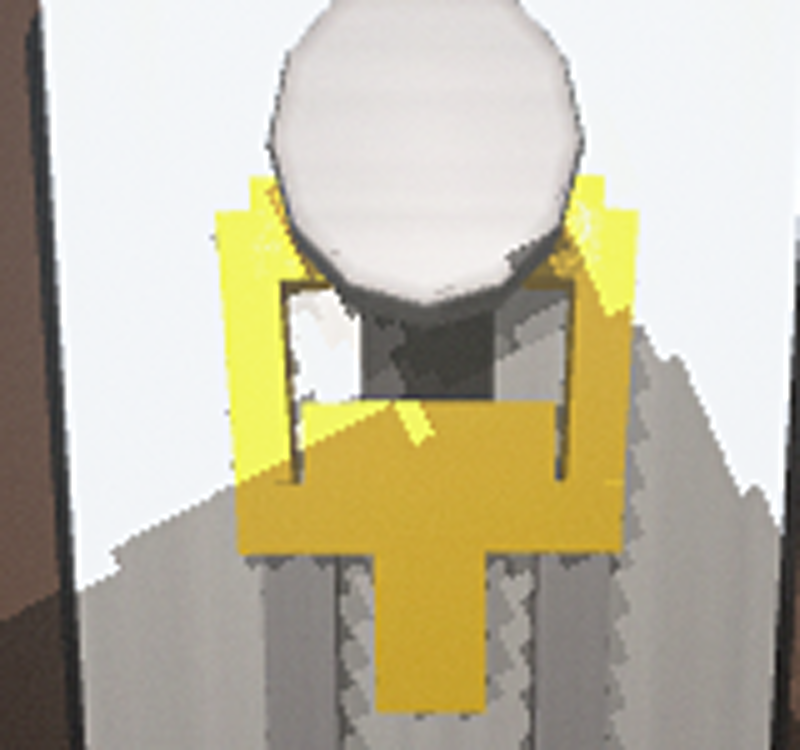

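Emit:
{"fn": "move_arm", "kwargs": {
  "steps": [
    [[-0.1,-0.3,0,2.0,-0.8,0,5]]
  ]
}}

```text
clock: 14.25
ee_pos: [551.2, 90.4, 43.1]
ee_rot: [1.536, 0.954, -1.547]
wrist_force: [-8.9, 6.1, 3.2]
opening: 17.5
```

Emit:
{"fn": "move_arm", "kwargs": {
  "steps": [
    [[-0.1,-0.3,0,2.0,-0.8,0,5]]
  ]
}}

```text
clock: 14.35
ee_pos: [551.5, 90.1, 43.0]
ee_rot: [1.536, 0.952, -1.546]
wrist_force: [-7.8, 5.6, 2.2]
opening: 17.3
```

Emit:
{"fn": "move_arm", "kwargs": {
  "steps": [
    [[-0.1,-0.2,0,2.0,-0.8,0,5]]
  ]
}}

```text
clock: 14.45
ee_pos: [551.9, 89.9, 42.9]
ee_rot: [1.534, 0.951, -1.546]
wrist_force: [-8.0, 4.9, 3.5]
opening: 17.3
```

Emit:
{"fn": "move_arm", "kwargs": {
  "steps": [
    [[-0.1,-0.2,0,2.3,-1.0,0.3,5]]
  ]
}}

```text
clock: 14.55
ee_pos: [552.7, 89.4, 43.0]
ee_rot: [1.533, 0.95, -1.546]
wrist_force: [-5.6, 4.6, -0.8]
opening: 17.1
```

Emit:
{"fn": "move_arm", "kwargs": {
  "steps": [
    [[-0.1,-0.2,0,2.3,-1.0,0.3,5]]
  ]
}}

```text
clock: 14.65
ee_pos: [554.0, 88.7, 43.1]
ee_rot: [1.532, 0.948, -1.545]
wrist_force: [-2.8, 2.6, -2.2]
opening: 17.1
```

Emit:
{"fn": "move_arm", "kwargs": {
  "steps": [
    [[-0.1,-0.2,0,2.3,-1.0,0.3,5]]
  ]
}}

```text
clock: 14.75
ee_pos: [556.0, 87.9, 43.2]
ee_rot: [1.533, 0.945, -1.542]
wrist_force: [-1.6, 0.6, -2.5]
opening: 17.6
```

```bash
python3 look.py w16.png
```

```text
14.8 [556.7  87.7  43.4] [[ 0.002  0.896 -0.445]
 [-0.011 -0.445 -0.896]
 [-1.     0.006  0.009]] [ 0.1  0.1 -1.9] 17.06128315923057
tips nominal in arm frame 70.81238330569452 0.002879033764132157 yaw -26.402535880723338 F 0.04431438833404038
tilt fix deg [0.62 0.09]
```

View pics/w16.png

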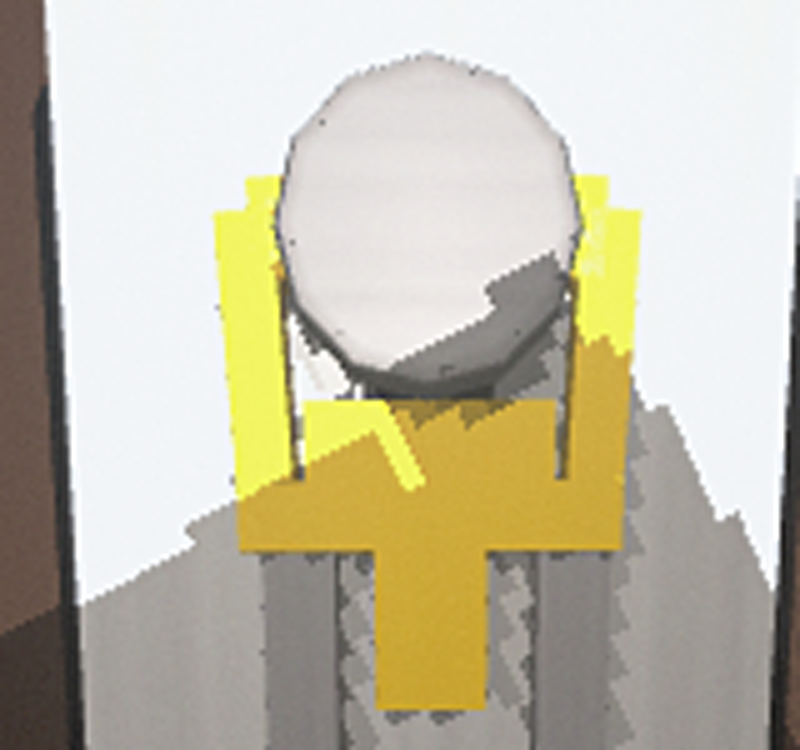

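Emit:
{"fn": "move_arm", "kwargs": {
  "steps": [
    [[0.4,0.1,0,0.9,-0.5,0,5]]
  ]
}}

```text
clock: 14.9
ee_pos: [558.0, 87.2, 43.4]
ee_rot: [1.538, 0.951, -1.54]
wrist_force: [-0.1, 0.2, -2.1]
opening: 17.4
```

Emit:
{"fn": "move_arm", "kwargs": {
  "steps": [
    [[0,0,0,0.9,-0.5,0,5]]
  ]
}}

```text
clock: 15.0
ee_pos: [559.4, 86.5, 43.5]
ee_rot: [1.539, 0.951, -1.539]
wrist_force: [0.1, -0.2, -1.6]
opening: 17.6
```

Emit:
{"fn": "move_arm", "kwargs": {
  "steps": [
    [[0,0,0,0.9,-0.5,0,5]]
  ]
}}

```text
clock: 15.1
ee_pos: [560.4, 85.8, 43.6]
ee_rot: [1.539, 0.951, -1.54]
wrist_force: [-5.5, 4.6, 2.1]
opening: 17.2
```

```bash
python3 look.py w17.png
```

```text
15.15 [560.3  85.9  43.6] [[ 0.001  0.896 -0.445]
 [-0.003 -0.445 -0.896]
 [-1.     0.002  0.002]] [-1.5  1.5 -0.9] 17.426677895435255
tips nominal in arm frame 74.85332506846727 -0.007362410136769344 yaw -26.41880025309062 F -2.0262199519280064
tilt fix deg [0.18 0.06]
```

View pics/w17.png

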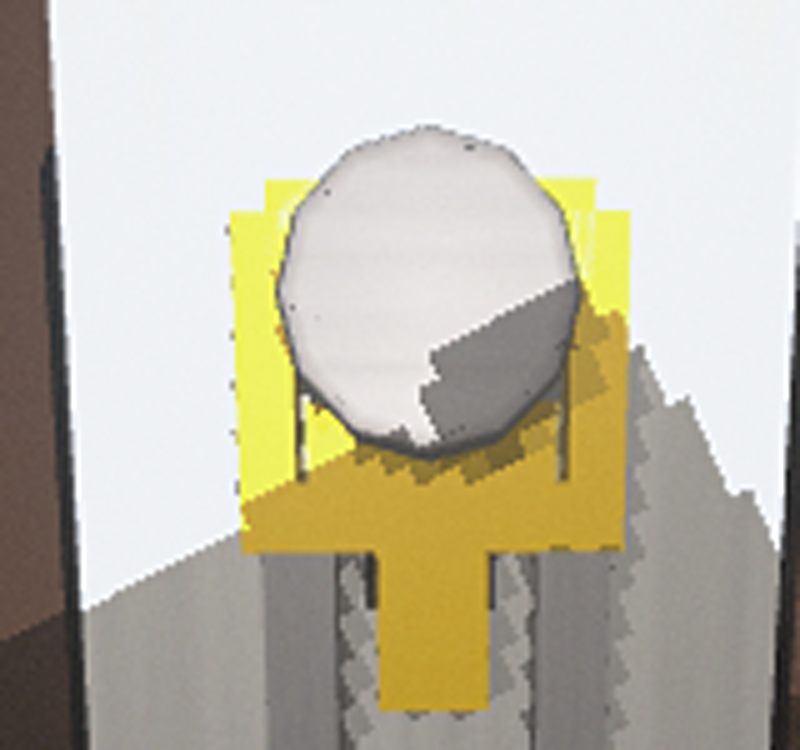

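Emit:
{"fn": "move_arm", "kwargs": {
  "steps": [
    [[0,0,0,1.4,-0.6,0.1,5]]
  ]
}}

```text
clock: 15.25
ee_pos: [560.5, 85.6, 43.6]
ee_rot: [1.537, 0.953, -1.543]
wrist_force: [-12.2, 7.8, 6.0]
opening: 17.2
```

Emit:
{"fn": "move_arm", "kwargs": {
  "steps": [
    [[-0.1,-0.2,0,2.0,-0.8,0.1,5]]
  ]
}}

```text
clock: 15.35
ee_pos: [560.5, 85.5, 43.6]
ee_rot: [1.536, 0.953, -1.544]
wrist_force: [-14.5, 10.7, 7.1]
opening: 17.4
```

Emit:
{"fn": "move_arm", "kwargs": {
  "steps": [
    [[-0.1,-0.2,0,2.2,-0.9,0.1,5]]
  ]
}}

```text
clock: 15.45
ee_pos: [560.5, 85.5, 43.7]
ee_rot: [1.534, 0.953, -1.545]
wrist_force: [-13.2, 9.5, 6.3]
opening: 17.3
```

Emit:
{"fn": "move_arm", "kwargs": {
  "steps": [
    [[-0.1,-0.2,0,2.2,-0.9,0.1,5]]
  ]
}}

```text
clock: 15.55
ee_pos: [560.5, 85.5, 43.7]
ee_rot: [1.532, 0.953, -1.546]
wrist_force: [-12.4, 9.1, 5.4]
opening: 17.2
```

Emit:
{"fn": "move_arm", "kwargs": {
  "steps": [
    [[0,-0.1,0,2.2,-0.9,0,5],[0,-0.1,0,2.2,-0.9,0,5]]
  ]
}}

```text
clock: 15.75
ee_pos: [560.5, 85.5, 43.8]
ee_rot: [1.528, 0.958, -1.55]
wrist_force: [-13.0, 7.9, 8.2]
opening: 17.3
```

Emit:
{"fn": "move_arm", "kwargs": {
  "steps": [
    [[0,-0.1,0,2.2,-0.9,0,5],[0,-0.1,0,2.2,-0.9,0,5],[0,-0.1,0,2.2,-0.9,0,5]]
  ]
}}

```text
clock: 16.05
ee_pos: [560.5, 85.4, 44.3]
ee_rot: [1.523, 0.965, -1.556]
wrist_force: [-13.4, 7.8, 8.5]
opening: 17.8
```

Emit:
{"fn": "move_arm", "kwargs": {
  "steps": [
    [[0,-0.1,0,2.2,-0.9,0,5],[0,-0.1,0,2.2,-0.9,0,5],[0,-0.1,0,2.2,-0.9,0,5]]
  ]
}}

```text
clock: 16.35
ee_pos: [560.6, 85.3, 44.8]
ee_rot: [1.518, 0.972, -1.563]
wrist_force: [-12.2, 8.1, 7.9]
opening: 17.1
```

Emit:
{"fn": "move_arm", "kwargs": {
  "steps": [
    [[-0.1,-0.3,0,2.2,-0.9,0,5],[-0.1,-0.3,0,2.2,-0.9,0,5],[-0.1,-0.3,0,2.2,-0.9,0,5]]
  ]
}}

```text
clock: 16.65
ee_pos: [560.5, 85.2, 44.6]
ee_rot: [1.516, 0.969, -1.562]
wrist_force: [-11.6, 8.7, 5.0]
opening: 17.2
```

```bash
python3 look.py w18.png
```

```text
16.7 [560.6  85.2  44.7] [[-0.027  0.898 -0.44 ]
 [-0.005 -0.44  -0.898]
 [-1.    -0.022  0.016]] [-10.7   8.9   5.7] 17.37232114884047
tips nominal in arm frame 75.41535237626742 -0.15182345130862496 yaw -26.10265730720883 F -13.597233904470931
tilt fix deg [ 0.28 -1.52]
```

View pics/w18.png

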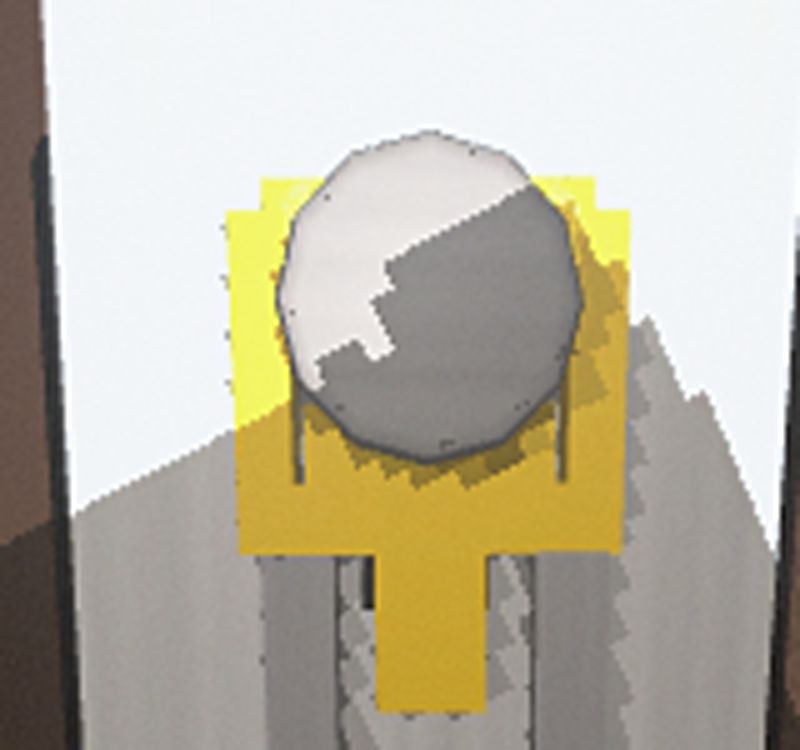

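Emit:
{"fn": "move_arm", "kwargs": {
  "steps": [
    [[0,0,0,-1.8,0.9,0,5],[0,-0.7,0,-1.8,0.9,0,5],[0.2,-0.8,0,-3.6,1.8,0.3,5],[0,0,0,-4.5,2.2,0,5],[0,0,0,-4.5,2.2,0,5],[0,0,0,-4.5,2.2,0,5],[0,0,0,-5.4,2.7,0,5],[0,0,0,0,0,0,5]]
  ]
}}

```text
clock: 17.5
ee_pos: [532.7, 98.9, 45.2]
ee_rot: [1.538, 0.955, -1.533]
wrist_force: [-0.4, 0.2, -1.5]
opening: 17.8
```

```bash
python3 look.py w19.png
```

```text
17.55 [533.2  98.8  45.3] [[ 0.004  0.898 -0.44 ]
 [-0.001 -0.44  -0.898]
 [-1.     0.004 -0.001]] [ 0.1  0.  -2. ] 17.435788714954285
tips nominal in arm frame 44.8355679062429 -0.21438732761659504 yaw -26.09673620780919 F 0.0628895249950294
tilt fix deg [0.08 0.24]
```

View pics/w19.png

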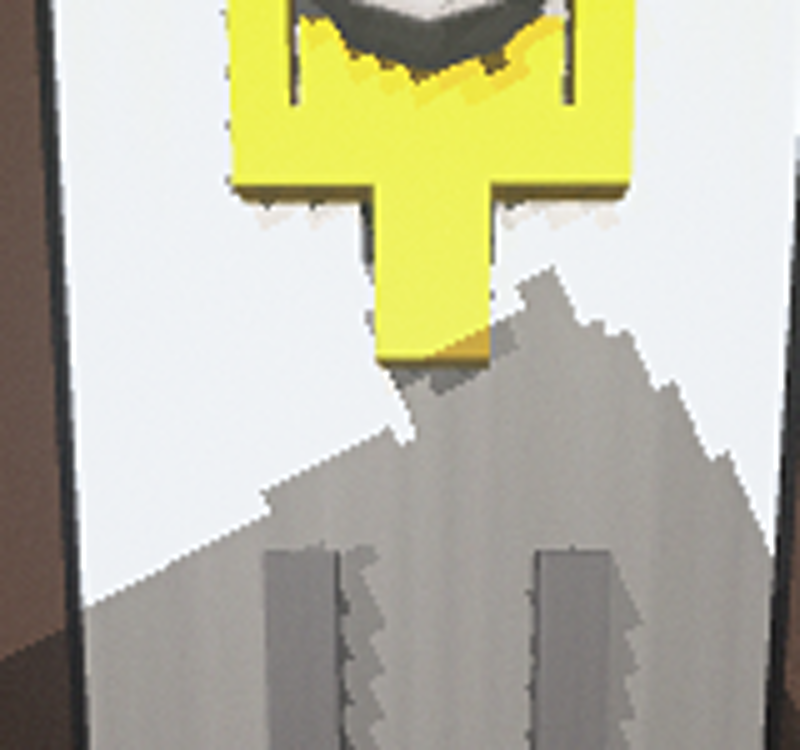

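Emit:
{"fn": "move_arm", "kwargs": {
  "steps": [
    [[0,0,0,-5,2,15,5],[0,0,0,0,0,35,5],[0,0,0,0,0,35,5],[0,0,0,0,0,15,5],[0,0,5,-9,18,0,5],[0,0,5,-9,20,0,5],[0,0,5,-9,20,0,5],[0,0,5,-9,20,0,5],[0,0,5,-9,20,0,5],[0,0,5,-9,20,0,5]]
  ]
}}

```text
clock: 18.55
ee_pos: [471.2, 221.0, 159.5]
ee_rot: [1.156, 1.241, -1.139]
wrist_force: [0.2, 0.1, -3.0]
opening: 17.5
```

Emit:
{"fn": "move_arm", "kwargs": {
  "steps": [
    [[0,0,5,-9,20,0,5],[0,0,5,-9,20,0,5],[0,0,5,-9,20,0,5],[0,0,0,0,0,0,5],[0,0,0,0,0,0,5]]
  ]
}}

```text
clock: 19.05
ee_pos: [440.7, 285.2, 164.8]
ee_rot: [0.952, 1.352, -0.927]
wrist_force: [0.2, -0.4, -2.4]
opening: 17.3
```

```bash
python3 - <<'E'
from h import *
p=cap('wrist');save(p,'w20.png')
s=manip.get_state();print(s['clock'],s['ee_pos'],rot(s['ee_rot']).round(3),s['wrist_force'])
c=rot(s['ee_rot']);print('yaw',np.degrees(np.arctan2(c[1,1],c[0,1])),'fix',np.degrees([-c[1,0],c[0,0]]))
E
```

```text
19.1 [440.84369812 284.9785935  164.74137788] [[ 0.013  0.936  0.351]
 [ 0.009  0.351 -0.936]
 [-1.     0.016 -0.004]] [ 0.42456047 -0.8621786  -1.89006733]
yaw 20.562834041580814 fix [-0.50385123  0.76879269]
```

View pics/w20.png

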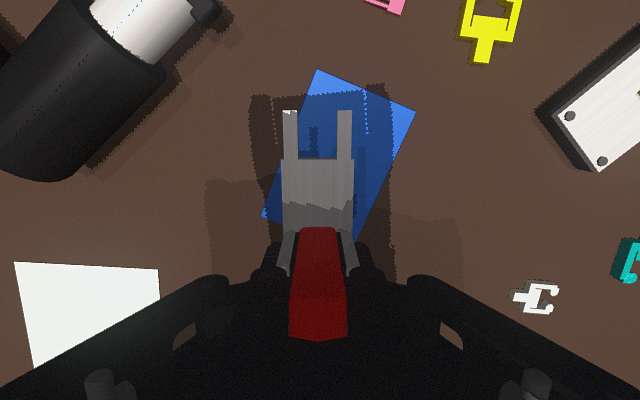

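Emit:
{"fn": "move_arm", "kwargs": {
  "steps": [
    [[-0.5,0.8,0,-3,-9,-20,5],[0,0,0,0,0,-30,5],[0,0,0,0,0,-30,5],[0,0,0,0,0,-25,5],[0,0,0,0,0,-15,5],[0,0,0,0,0,0,5]]
  ]
}}

```text
clock: 19.7
ee_pos: [440.7, 271.6, 43.9]
ee_rot: [0.954, 1.351, -0.947]
wrist_force: [-0.7, -0.4, -2.0]
opening: 17.4
```

```bash
python3 - <<'E'
from h import *
p=cap('wrist');save(p,'w21.png')
s=manip.get_state();print(s['clock'],s['ee_pos'],rot(s['ee_rot']).round(3),s['wrist_force'])
c=rot(s['ee_rot']);print('yaw',np.degrees(np.arctan2(c[1,1],c[0,1])),'fix',np.degrees([-c[1,0],c[0,0]]))
E
```

```text
19.75 [441.12111092 271.78529809  44.80508194] [[ 0.005  0.941  0.339]
 [ 0.002  0.339 -0.941]
 [-1.     0.006 -0.   ]] [-0.039209   -0.1011181  -2.18362577]
yaw 19.816438938735217 fix [-0.12558581  0.30600656]
```

View pics/w21.png

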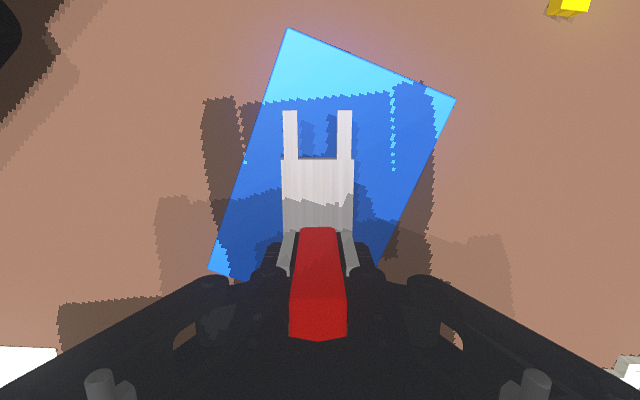

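Emit:
{"fn": "move_arm", "kwargs": {
  "steps": [
    [[-0.1,0.3,0,0,0,-10,5],[0,0,0,0,0,-9,5],[0,0,0,0,0,-5,5],[0,0,0,0,0,0,5]]
  ]
}}

```text
clock: 20.15
ee_pos: [442.8, 271.6, 21.6]
ee_rot: [0.955, 1.351, -0.949]
wrist_force: [-0.2, 0.5, -2.1]
opening: 17.3
```

```bash
python3 - <<'E'
from h import *
s=manip.get_state();print(s['clock'],s['ee_pos'],s['wrist_force'])
c=rot(s['ee_rot']);print('yaw',np.degrees(np.arctan2(c[1,1],c[0,1])),'fix',np.degrees([-c[1,0],c[0,0]]))
E
```

```text
20.15 [442.82449087 271.60215198  21.57712684] [-0.20936858  0.5208604  -2.10538929]
yaw 19.69364942155547 fix [-0.11572839  0.20820809]
```

Emit:
{"fn": "move_arm", "kwargs": {
  "steps": [
    [[-0.1,0.2,0,-0.5,0,-4,5],[0,0,0,0,0,-1.5,5],[0,0,0,0,0,0,5]]
  ]
}}

```text
clock: 20.45
ee_pos: [442.4, 271.8, 16.1]
ee_rot: [0.953, 1.352, -0.952]
wrist_force: [-0.2, -0.2, -2.5]
opening: 17.5
```

Emit:
{"fn": "move_arm", "kwargs": {
  "steps": [
    [[0,0,0,0,0,-1,5],[0,0,0,0,0,0,5]]
  ]
}}

```text
clock: 20.65
ee_pos: [442.5, 271.9, 15.2]
ee_rot: [0.953, 1.352, -0.951]
wrist_force: [0.3, -0.3, -2.3]
opening: 17.2
```

Emit:
{"fn": "move_arm", "kwargs": {
  "steps": [
    [[0,0,0,0,0,-0.8,5]]
  ]
}}

```text
clock: 20.75
ee_pos: [442.6, 272.0, 14.5]
ee_rot: [0.953, 1.352, -0.951]
wrist_force: [0.6, 0.2, -2.5]
opening: 17.1
```

Emit:
{"fn": "move_arm", "kwargs": {
  "steps": [
    [[0,0,0,0,0,-0.7,5]]
  ]
}}

```text
clock: 20.85
ee_pos: [442.6, 272.0, 14.2]
ee_rot: [0.953, 1.352, -0.951]
wrist_force: [-2.9, -1.4, 12.2]
opening: 17.1
```

Emit:
{"fn": "move_arm", "kwargs": {
  "steps": [
    [[0,0,0,0,0,-0.6,5]]
  ]
}}

```text
clock: 20.95
ee_pos: [442.6, 272.0, 14.1]
ee_rot: [0.953, 1.352, -0.95]
wrist_force: [-3.7, -1.9, 12.8]
opening: 17.3
```

```bash
python3 - <<'E'
from h import *
s=manip.get_state();c=rot(s['ee_rot']);print('fix',np.degrees([-c[1,0],c[0,0]]))
E
```

```text
fix [-0.05147515  0.09498665]
```

Emit:
{"fn": "move_arm", "kwargs": {
  "steps": [
    [[0,0,0,0,0,0.3,5],[0,0,0,0,0,0,20],[0,0,0,0,0,0,26],[0,0,0,0,0,0,40],[0,0,0,0,0,0,60],[0,0,0,0,0,0,80],[0,0,0,0,0,0,80],[0,0,0,0,0,0,80]]
  ]
}}

```text
clock: 21.75
ee_pos: [443.0, 272.2, 14.8]
ee_rot: [0.954, 1.351, -0.949]
wrist_force: [0.4, -0.6, 0.2]
opening: 80.1
```

```bash
python3 - <<'E'
from h import *
p=cap('wrist');save(p,'w22.png');s=manip.get_state();print(s['clock'],s['ee_pos'],s['opening'],s['wrist_force'])
E
```

```text
21.8 [443.01285533 272.21312636  14.81672184] 80.00374048391589 [ 0.13564583 -0.05209128 -0.56845854]
```

View pics/w22.png

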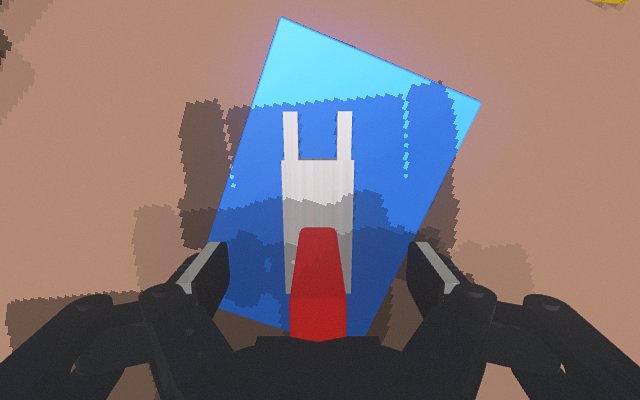

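Released: the fork stands on the mat with both fingers clear of it. I'll lift straight up and back off for the final check.

Emit:
{"fn": "move_arm", "kwargs": {
  "steps": [
    [[0,0,0,0,0,15,80],[0,0,0,0,0,30,80],[0,0,0,0,0,40,80],[0,0,0,0,0,40,80],[0,0,0,0,0,40,80],[0,0,0,0,0,30,80],[0,0,0,-10,-10,0,80],[0,0,0,0,0,0,80],[0,0,0,0,0,0,80]]
  ]
}}

```text
clock: 22.7
ee_pos: [430.4, 260.8, 216.1]
ee_rot: [0.953, 1.352, -0.952]
wrist_force: [0.2, -0.6, -0.1]
opening: 79.9
```

```bash
python3 - <<'E'
from h import *
p=cap('wrist');save(p,'w23.png');a=cap('scene');save(a,'sc23.png',(270,130,430,250),5);b=cap('side');save(b,'si23.png',(220,120,400,250),4.4)
for q in (a,b):
  for l in ['fork_grip','clip_bore','mat']:
    for r in tip_of(q,l)[:4]: print(l,round(r['p'],2),np.round(r['at'],1))
E
```

```text
fork_grip 0.57 [438.9 272.2  41.1]
fork_grip 0.37 [ 612.  -274.    -1.7]
clip_bore 0.66 [635.4 203.1   5.7]
clip_bore 0.65 [585.4 -50.1   3.6]
clip_bore 0.62 [404.6  22.3   2.3]
clip_bore 0.53 [637.3  46.7  35.7]
mat 0.85 [457.4 276.9   1.1]
fork_grip 0.74 [441.1 267.3  39.5]
clip_bore 0.83 [471.  -60.4   7.7]
clip_bore 0.66 [587.1 -52.4   8.6]
clip_bore 0.61 [643.4  47.9  34.7]
clip_bore 0.59 [405.2  13.9   2.5]
mat 0.76 [465.6 274.4  -1. ]
mat 0.74 [441.9 270.7  38.9]
mat 0.23 [631.1  48.9  33.6]
```

View pics/w23.png

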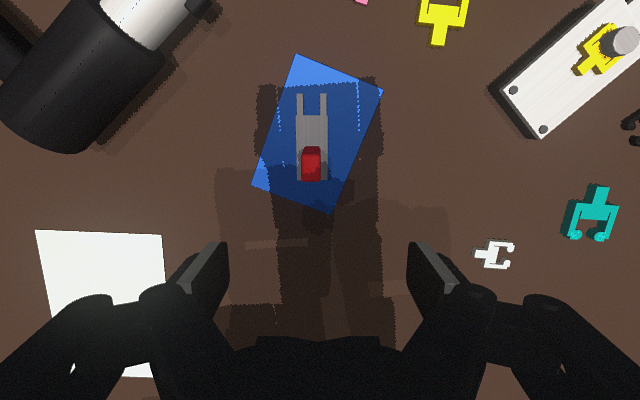

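View pics/si23.png

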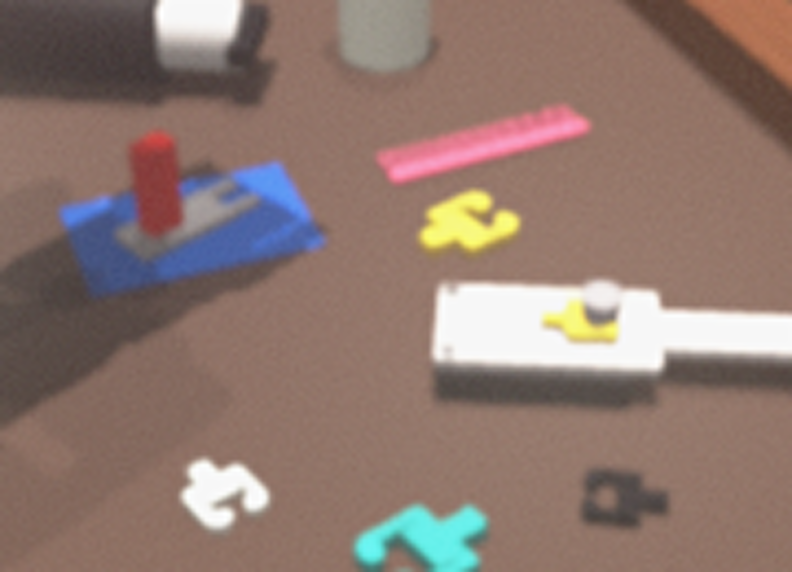

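View pics/sc23.png

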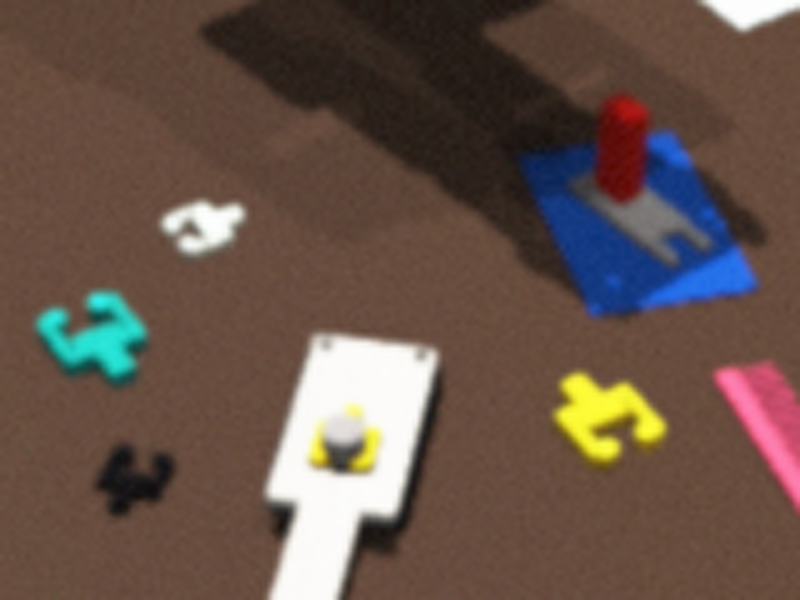

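The pictures show the clip seated around the pin (side crop 585,318; scene crop 345,440). The fork stands upright inside the mat, and everything else is where it was.

```bash
python3 -c "
from h import *
print(order.close_job())"
```

```text
the job is handed in; nothing more can be done
None
```

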